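Clear, load and index the notched slide rail

ROBOT

A 6-joint arm with a two-finger parallel gripper is mounted at the origin on a cart in front of the work surface, level with it; the furniture and walls round the work are solid. World frame = base frame: x ahead of the robot, y to its left, z up, the work surface at z = 0. Lengths are in m, angles in degrees, forces in N, time in s.
With the tool pointing down it reaches from about 0.3 to 0.75 m from the base axis. Payload 8.5 kg.
Tool frame: the origin (TCP) lies on the mounting face of the last link; the fingertips stand 173 mm ahead of it and the grasp point (between the pads) lies 155 mm ahead of it (env.tips_ahead is the distance from the TCP to the fingertips, in m); x points along the fingers, z is the direction in which the jaws open and shut, and the axes are right-handed (so a half turn about x gives the same grasp; the last joint's range is limited). The gripper opens to 85 mm and grips with 20 to 120 N. Pads are 22 mm wide; open, the fingers measure 114 mm over their backs; the gripper's body (76 mm by 85 mm) begins 54 mm behind the grasp point. The pads swing forward as they close: fully open they stand 13 mm farther back than shut.
Start: joints at [-82.638, 21.807, 74.336, -0, 83.858, -12.336], TCP at [0.185, -0.518, 0.405] pointing down, gripper open.
Joint ranges: [-178.18, 178.18], [-50.72, 133.34], [12.68, 142.11], [-81.47, 261.47], [9.98, 163.14], [-165.26, 165.26]. Speed limits (degrees/s): [136.94, 136.94, 180, 180, 180, 180].

INTERFACE

Orientations are given as a 3x3 rotation matrix whose columns are the frame's x, y, z axes.
In Python, from rig import env, optics gives the robot as it stands.
- The arm moves only by the shell command python3 -m inch 'ROWS' [FORCE]. ROWS is JSON, a list of rows, each a list of 3 entries, a list of its own where there are three numbers: the closure, from -1 (fully open) to 1 (shut), then the shift along the tool's x, y, z in units of 30 mm (1.0 is 30 mm), then the turn about the tool's x in units of 5 degrees (1.0 is 5 degrees). In form: [[hand, [x, y, z], yaw], ...]. A call has exactly 8 rows; each row shifts and turns the commanded pose from where the row before left it, along the tool's axes as they then stand; what a row does not reach is not made up. A row lasts 1/12 s, in which the tool goes at most 41.7 mm and 7.16 degrees, less where a joint would pass 70% of its speed; a pose out of reach is approached as far as the arm can. A call is refused whole if a number of a shift passes 1 or a number of a turn 1, either way. A call with a gripper value outside its range is refused whole. The fingers move at their own pace and stop on an object; FORCE is the grip in N (left out, the last holds). Time passes only in rows, so rows that do not move let the fingers close, or fill a call up. It gives the time, the measured TCP pose, the force and the opening at its end, in the units of the state.
- env.observe(): the state, without advancing time (a new reading comes with each control period).
- optics.get_image(name): name is "scene" or "top"; returns the picture (384x512x3 uint8, red, green, blue); there is no depth.
- optics.camera_params(name): a dict with "fx", "fy", "cx", "cy" (pixels), "xyz" and "rotation" of the camera in the world. Camera axes: x right, y down, z forward; pixel columns grow to the right and rows downward; lengths in m; the calibration is good to about 2 mm. A picture is of the moment at which its call begins. camera_params takes no time and is no camera call.
- env.close_job(): hands the job in, once; it reports no verdict.
The state is a dict: "time_s": time; "q": joint angles; "qvel": joint speeds; "joint_efforts": joint torques, N m; "position": TCP position; "tool_rot": TCP orientation; "ft_force": force on the tool from outside, world axes, zero at the start; "wrist_torque": the same for the moment, N m; "grip_width": finger opening in m.
Only numpy, scipy, OpenCV 4.12 (cv2) and the standard library are available. Lean on these libraries where they do the work, as an engineer would, in place of code of your own. Each camera call takes 0.05 s, during which the arm holds its last target.

TASK

First clear every tool lying on the slide rail into the blue bin. Then hold the carriage's orange release bar up, slide the carriage to the notch marked by the green clip and let go so that the latch drops in; there load all the V-blocks, flat on the carriage's deck inside its rim. Finally lift the bar again, slide the loaded carriage to the notch marked by the red clip and let the latch drop home; leave the drill chuck and the oil can where they stand.

Things in the scene. Friction and masses are not known exactly. Their poses are not given: they have to be found in the camera images.
- rail: fixed notched slide rail: aluminium bed 105 x 480 mm, flat top 34 mm above the bench, dark rack and marker clips on the robot's side. Origin: middle of its length, on the bench; own y along the rail (to the robot's left), x across, away from the robot. Bed from x = -60 to +45 mm; rack at x = -85 mm, tooth tops 31 mm high. 8 notches at y = +122.5, +87.5 .. -122.5 mm.
- carriage (a joint): blue carriage's position along the rail, m: 0 at the first notch (left end, its start), growing to the robot's right, 0.035 per notch, 0.245 at the last. Slides with about 0.6 N once the latch is out of the rack; latched it has 4 mm of play either way and is locked.
- deck (a point): centre of the carriage's deck, on its surface, 50 mm above the bench; axes as the rail's. Flat, 82 mm (x) by 208 mm (y) inside a rim 6 mm high and 4 mm thick. The carriage (216 mm long) passes just over the bed and strikes anything lying on it.
- bar_grip (a point): middle of the orange release bar, on the robot's side of the carriage: round, 14 mm thick, level, parallel to the rail, 86 mm clear between its uprights; 125 mm above the bench when down, 85 mm nearer the robot than the deck's centre. Brackets below it reach 82 mm above the bench. Axes as the rail's.
- release_bar (a joint): lift of the release bar, m: 0 down, latch fully in a notch; 0.028 upper stop. Spring and weight pull it down with 5 to 7.5 N. The latch clears the teeth above 0.015: hold it at about 0.022 to slide. Let go within 6 mm of a notch and the latch drops in; farther off it may rest on a tooth until the carriage is moved on.
- latch_point (a point): the latch tooth of the carriage, under the middle of the release bar, 21 mm above the bench when down; it moves with the carriage along the rail (this point does not rise with the bar).
- marker_green: green clip, 20 x 22 x 13 mm, on the front ledge of the rail, 30 mm nearer the robot than the notch it marks, exactly level with it along the rail; axes as the rail's. Marks the loading notch (second, third or fourth from the left); the clips at other notches are grey.
- marker_red: red clip of the same kind; marks the station notch (sixth, seventh or eighth from the left).
- bin_in (a point): centre of the inner floor (5 mm above the bench) of an open blue plastic bin to the robot's left, fixed, 300 mm (own x) by 220 mm (own y), walls 5 mm thick and 45 mm high, z up.
- chisel_mid (a point): steel cold chisel, 183 mm long, round shank 17 mm thick, 0.28 kg, lying across the rail on its bed. The point is at mid-thickness on the spot to grip; own y runs along the tool, x across it, z up. May be absent.
- ratchet_tool_mid (a point): ratchet handle with black grip, 239 mm long, shank 12 mm thick where it is gripped, 34 mm wide head, 0.42 kg, lying across the rail on its bed. The point is at mid-thickness on the spot to grip; own y runs along the tool, x across it, z up. May be absent.
- tap_wrench_tool_mid (a point): tap wrench, 200 mm long with a 22 x 50 x 18 mm block in the middle (the grip), 0.18 kg, lying across the rail on its bed. The point is at mid-thickness on the spot to grip; own y runs along the tool, x across it, z up. May be absent.
- vblock_a_mid (a point): grey steel V-block, 60 x 50 x 40 mm, 0.4 to 0.65 kg, resting on the bench with the V upward. The point is its centre, 20 mm above its underside; own x runs along the V groove (60 mm), own y across it (50 mm between two plain upright side faces, the ones to grip), z up. May be absent.
- vblock_b_mid (a point): grey steel V-block, 60 x 50 x 40 mm, 0.4 to 0.65 kg, resting on the bench with the V upward. The point is its centre, 20 mm above its underside; own x runs along the V groove (60 mm), own y across it (50 mm between two plain upright side faces, the ones to grip), z up. May be absent.
- vblock_c_mid (a point): grey steel V-block, 60 x 50 x 40 mm, 0.4 to 0.65 kg, resting on the bench with the V upward. The point is its centre, 20 mm above its underside; own x runs along the V groove (60 mm), own y across it (50 mm between two plain upright side faces, the ones to grip), z up. May be absent.
- chuck: steel drill chuck, 46 mm across, 68 mm tall, standing among the V-blocks; not to be moved. Origin at the centre of its underside.
- oiler: red oil can with a spout, 68 mm across, 187 mm tall, standing to the right of the rail; not to be moved. Origin at the centre of its underside.
Mind the look-alikes: they are no part of the job. Leave any brown look-alike of the part that bears vblock_a_mid alone.

How it is judged:
By the outcome, as a careful person would: the job done as asked, in the order asked, and still so for the second after the job is handed in, with the robot touching nothing.
Of chisel, ratchet_tool, tap_wrench_tool only 2 to 3 are there at a start; the rules pass over those that are not, and their reading is None.
Of vblock_a, vblock_b, vblock_c only 2 to 3 are there at a start; the rules pass over those that are not, and their reading is None.
At some moment in a run one of chisel, ratchet_tool, tap_wrench_tool may be knocked a few centimetres aside while the robot is not near it.
Once in a run the grip may slacken for a moment while it holds something.
It also fails if it takes over 210 s, if anything falls off the work surface, if the arm or the gripper's body presses on something with over 40 N, if the wrist force passes 120 N, or if a joint passes its speed limit or range.

## Working session

There is one attempt and no reset: what is moved stays moved. The work goes in short steps, Python scripts to look and compute and a shell command to move; the robot and the scene stay as the last step left them, time stands still between calls to the robot, and variables do not carry over. Pictures are saved under pics/ and viewed, and the job is handed in when it is done.

```bash
ls; mkdir -p pics; python3 - <<'E'
from rig import env, optics
import cv2
s=env.observe(); print({k:(v if not hasattr(v,'round') else v) for k,v in s.items()})
for n in("scene","top"):
    im=optics.get_image(n); cv2.imwrite(f"pics/{n}0.png",cv2.resize(im[:,:,::-1],None,fx=1.5,fy=1.5,interpolation=cv2.INTER_CUBIC)); cv2.imwrite(f"pics/{n}0_raw.png",im[:,:,::-1])
    print(n,optics.camera_params(n))
E
```

```text
pics
{'time_s': 0.0, 'q': array([-8.26382206e+01,  2.18399143e+01,  7.43841091e+01, -1.31056306e-04,
        8.38581370e+01, -1.23343398e+01]), 'qvel': array([ 0.01353202,  0.01045123, -0.0407755 ,  0.06569741, -0.04458025,
        0.03778234]), 'joint_efforts': array([ 2.75593746e-03, -4.48451221e+01, -2.31277871e+01,  2.26617777e-05,
        4.79250026e-03,  9.13136574e-06]), 'position': array([ 0.18537175, -0.51776941,  0.40412548]), 'tool_rot': array([[-1.85995617e-04,  9.41493320e-01,  3.37031591e-01],
       [ 1.42185622e-03,  3.37031505e-01, -9.41492296e-01],
       [-9.99998972e-01,  3.04097025e-04, -1.40135452e-03]]), 'ft_force': array([-0.01842   , -0.43441002, -0.42768993]), 'wrist_torque': array([-0.01188936,  0.01758589, -0.00544259]), 'grip_width': 0.08514550492685477}
scene {'fx': 440.49145233461013, 'fy': 440.49145233461013, 'cx': 259.3459043684176, 'cy': 186.34122760288923, 'xyz': array([-0.11737653, -0.8480093 ,  1.23944398]), 'rotation': array([[ 0.73845062, -0.51895972,  0.4305479 ],
       [-0.67419021, -0.55631487,  0.48577909],
       [-0.01257958, -0.64899505, -0.76068862]])}
top {'fx': 410.2798056988861, 'fy': 410.2798056988861, 'cx': 261.7639245745291, 'cy': 186.87688930180192, 'xyz': array([ 0.3404643 , -0.10867097,  1.68536517]), 'rotation': array([[ 0.02067868, -0.9947643 ,  0.10008184],
       [-0.99969014, -0.02196029, -0.01172089],
       [ 0.01385735, -0.09980845, -0.99491017]])}
```

View pics/scene0.png

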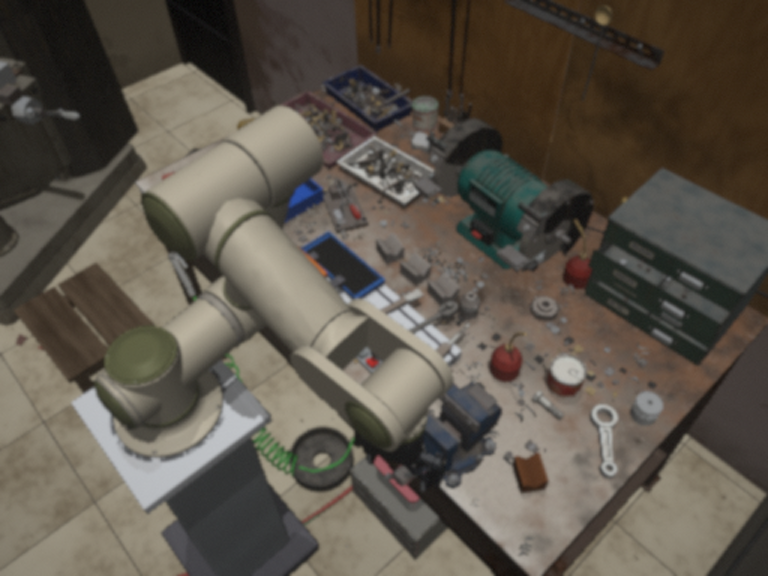

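View pics/top0.png

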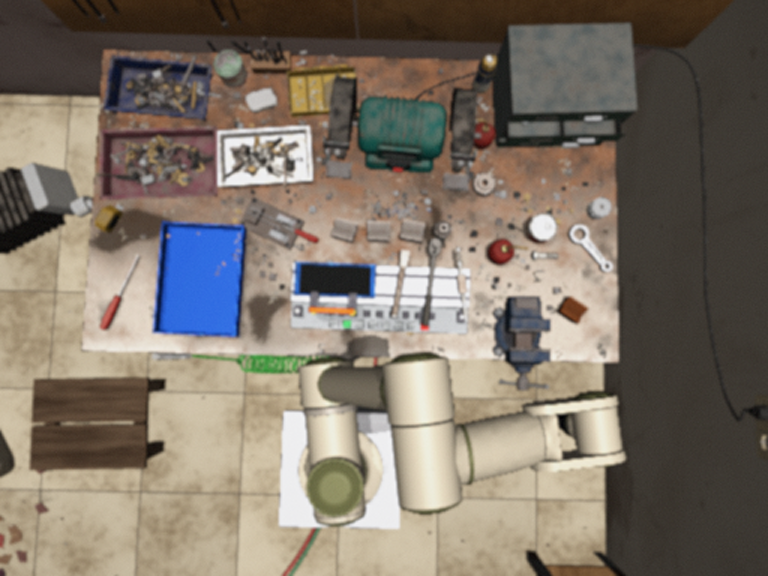

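The top view shows the rail at (290-470, 260-330), with three tools across it at about x=402, 432 and 460. Three grey V-blocks sit at (344,230), (378,230) and (412,230), the chuck is at (443,229), and the brown look-alike is at (573,309). I'll enlarge this area.

```bash
python3 - <<'E'
import cv2
im=cv2.imread("pics/top0_raw.png"); c=im[135:235,185:325]; cv2.imwrite("pics/c1.png",cv2.resize(c,None,fx=5.6,fy=5.6,interpolation=cv2.INTER_CUBIC))
im=cv2.imread("pics/scene0_raw.png"); c=im[140:260,190:350]; cv2.imwrite("pics/c2.png",cv2.resize(c,None,fx=5,fy=5,interpolation=cv2.INTER_CUBIC))
E
```

```text
(no output)
```

View pics/c1.png

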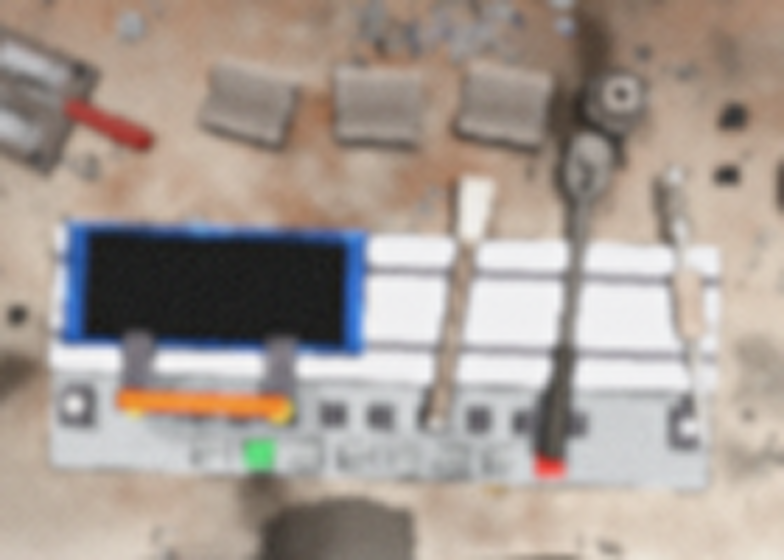

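View pics/c2.png

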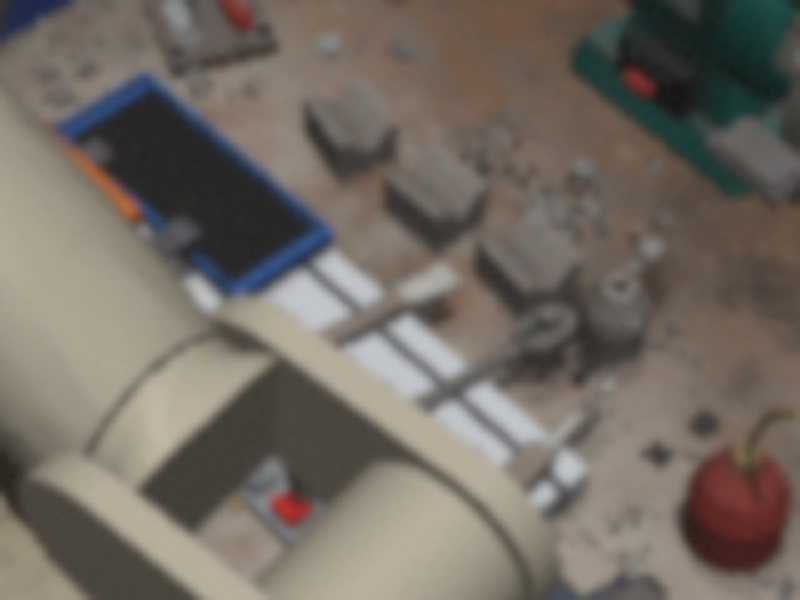

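```bash
cat > h.py <<'E'
import numpy as np, cv2
from rig import env, optics
def ray(n,u,v,z):
    p=optics.camera_params(n); d=p['rotation']@np.array([(u-p['cx'])/p['fx'],(v-p['cy'])/p['fy'],1.]); c=p['xyz']
    return c+d*(z-c[2])/d[2]
def proj(n,X):
    p=optics.camera_params(n); q=p['rotation'].T@(np.asarray(X)-p['xyz']); return np.array([p['cx']+p['fx']*q[0]/q[2],p['cy']+p['fy']*q[1]/q[2]])
def shot(n,name):
    im=optics.get_image(n)[:,:,::-1].copy(); cv2.imwrite(f"pics/{name}_raw.png",im); return im
def crop(im,name,u0,v0,u1,v1):
    f=min(790/(u1-u0),590/(v1-v0)); cv2.imwrite(f"pics/{name}.png",cv2.resize(im[v0:v1,u0:u1],None,fx=f,fy=f,interpolation=cv2.INTER_CUBIC)); print(name,"scale",round(f,3))
def hsv(im,lo,hi,amin=8):
    m=cv2.inRange(cv2.cvtColor(im,cv2.COLOR_BGR2HSV),np.array(lo),np.array(hi))
    n,l,s,c=cv2.connectedComponentsWithStats(m); return m,[(s[i].tolist(),c[i].round(2).tolist()) for i in range(1,n) if s[i][4]>=amin]
E
python3 - <<'E'
from h import *
im=cv2.imread("pics/top0_raw.png")
for nm,lo,hi,z in(("green",(45,90,90),(80,255,255),.03),("orange",(8,150,120),(22,255,255),.132),("red",(0,170,150),(6,255,255),.03),("blue",(105,120,80),(125,255,255),.05)):
    m,c=hsv(im,lo,hi,10)
    for s,ce in c: print(nm,s,ce,ray("top",*ce,z).round(4))
def cr(u,v,z): return ray("top",185+u/5.6-.0,135+v/5.6,z).round(4)
print("rail corners",cr(55,225,.034),cr(718,248,.034),cr(50,467,.0),cr(708,486,.0))
for nm,u,v in(("chis tip",435,418),("chis blade",476,185),("rat head",587,165),("rat red",549,465),("tap a",670,178),("tap b",697,425),("tapblock",690,300)): print(nm,cr(u,v,.034+.009))
for nm,u,v in(("va",250,103),("vb",378,104),("vc",506,104)): print(nm,cr(u,v,.035))
print("chuck",cr(620,95,.068),"oil",ray("top",501/1.5,251/1.5,.05))
for k in((333,415),(380,415),(430,416),(478,417),(525,419),(575,424)): print(cr(*k,.028))
print("carr",[cr(*k,.056) for k in((67,226),(362,234),(65,340),(362,354))])
# bin
m,c=hsv(im,(105,120,80),(125,255,255),1000)
print([ray("top",u/1.5,v/1.5,.045).round(3) for u,v in((158,224),(245,226),(240,335),(154,333))])
E
```

```text
green [229, 214, 5, 5, 22] [230.91, 215.77] [ 0.3875 -0.0065  0.03  ]
green [129, 237, 25, 3, 30] [140.47, 237.93] [0.2917 0.3514 0.03  ]
green [158, 237, 5, 6, 20] [159.85, 239.3] [0.2878 0.2741 0.03  ]
green [162, 237, 46, 12, 370] [181.21, 242.37] [0.2774 0.1886 0.03  ]
orange [69, 138, 8, 5, 24] [72.67, 139.58] [0.6625 0.6    0.132 ]
orange [64, 148, 7, 5, 18] [66.72, 150.0] [0.6216 0.6199 0.132 ]
orange [206, 205, 31, 5, 87] [221.53, 206.7] [0.418  0.0236 0.132 ]
blue [103, 148, 61, 76, 4021] [133.26, 185.88] [0.4977 0.3848 0.05  ]
blue [196, 175, 54, 23, 218] [224.23, 184.33] [0.5119 0.0225 0.05  ]
blue [214, 195, 18, 2, 21] [221.43, 195.86] [0.4654 0.0323 0.05  ]
rail corners [0.5482 0.1438 0.034 ] [ 0.5422 -0.3364  0.034 ] [0.3744 0.1461 0.    ] [ 0.3707 -0.3351  0.    ]
chis tip [ 0.4142 -0.1336  0.043 ]
chis blade [ 0.583  -0.1597  0.043 ]
rat head [ 0.5994 -0.2397  0.043 ]
rat red [ 0.3824 -0.2156  0.043 ]
tap a [ 0.5913 -0.2999  0.043 ]
tap b [ 0.4132 -0.3211  0.043 ]
tapblock [ 0.5029 -0.3152  0.043 ]
va [0.6406 0.0055 0.035 ]
vb [ 0.642  -0.0875  0.035 ]
vc [ 0.6442 -0.1807  0.035 ]
chuck [ 0.6465 -0.2606  0.068 ] oil [ 0.59065429 -0.41776711  0.05      ]
[ 0.4155 -0.0603  0.028 ]
[ 0.4162 -0.0941  0.028 ]
[ 0.4163 -0.1302  0.028 ]
[ 0.4163 -0.1648  0.028 ]
[ 0.4156 -0.1987  0.028 ]
[ 0.4127 -0.2349  0.028 ]
carr [array([0.5449, 0.1319, 0.056 ]), array([ 0.5439, -0.0786,  0.056 ]), array([0.4634, 0.1303, 0.056 ]), array([ 0.458 , -0.0806,  0.056 ])]
[array([0.644, 0.506, 0.045]), array([0.644, 0.273, 0.045]), array([0.351, 0.273, 0.045]), array([0.352, 0.5  , 0.045])]
```

```bash
cat >> h.py <<'E'
def plan(x,y,z,head=None):
    """head: heading (deg) of tool y axis. Prints yaw units, then shift (units) in tool axes at the NEW heading"""
    s=env.observe(); R=s['tool_rot']; p=s['position']
    h0=np.degrees(np.arctan2(R[1,1],R[0,1])); head=h0 if head is None else head
    yaw=(h0-head)/5  # + about down = clockwise
    a=np.radians(head); ya=np.array([np.cos(a),np.sin(a)]); za=np.array([np.sin(a),-np.cos(a)])
    d=np.array([x,y])-p[:2]
    print("t %.2f pos %s h0 %.1f w %.4f F %s | yaw_u %.2f  shift_u x %.3f y %.3f z %.3f"%(s['time_s'],p.round(4),h0,s['grip_width'],s['ft_force'].round(1),yaw,(p[2]-z)/.03,d@ya/.03,d@za/.03))
E
python3 - <<'E'
from h import *
print(env.tips_ahead)
def cr(u,v,z): return ray("top",185+u/5.6,135+v/5.6,z)
a=cr(455,300,.043); print(a)
plan(a[0],a[1],.28,-8.8)
E
```

```text
0.1734
[ 0.49922546 -0.14620351  0.043     ]
t 0.10 pos [ 0.1854 -0.5178  0.4042] h0 19.7 w 0.0855 F [-0.6 -0.1  0.8] | yaw_u 5.70  shift_u x 4.140 y 8.444 z -13.840
```

```bash
python3 -m inch '[[-0.3,[0,0,0],0.95],[-0.3,[0,0,0],0.95],[-0.3,[0,0,0],0.95],[-0.3,[0,0,0],0.95],[-0.3,[0,0,0],0.95],[-0.3,[0,0,0],0.95],[-0.3,[0,0.5,-0.8],0],[-0.3,[0,0.5,-0.8],0]]' 60; python3 -m inch '[[-0.3,[0,0.5,-0.9],0],[-0.3,[0,0.5,-0.9],0],[-0.3,[0,0.5,-0.9],0],[-0.3,[0,0.5,-0.9],0],[-0.3,[0,0.5,-0.9],0],[-0.3,[0,0.5,-0.9],0],[-0.3,[0,0.5,-0.9],0],[-0.3,[0,0.5,-0.9],0]]';python3 - <<'E'
from h import *
plan(.499,-.146,.28,-8.8)
E
```

```text
time_s: 0.77
position: [0.2222, -0.475, 0.404]
tool_rot: [[-0.0, 0.988, -0.156], [0.001, -0.156, -0.988], [-1.0, -0.0, -0.001]]
ft_force: [0.6, -0.9, 0.3]
grip_width: 0.0554
time_s: 1.43
position: [0.3747, -0.2785, 0.4045]
tool_rot: [[-0.0, 0.988, -0.153], [0.0, -0.153, -0.988], [-1.0, -0.0, -0.0]]
ft_force: [-0.2, -0.4, -0.1]
grip_width: 0.0553
t 1.43 pos [ 0.3747 -0.2785  0.4045] h0 -8.8 w 0.0553 F [-0.2 -0.4 -0.1] | yaw_u -0.00  shift_u x 4.151 y 3.421 z -4.998
```

```bash
python3 -m inch '[[-0.3,[0.3,0.6,-0.8],0],[-0.3,[0.3,0.6,-0.8],0],[-0.3,[0.5,0.6,-0.9],0],[-0.3,[0.6,0.6,-0.9],0],[-0.3,[0.8,0.5,-0.9],0],[-0.3,[0.8,0.5,-0.7],0],[-0.3,[0.8,0,0],0],[-0.3,[0,0,0],0]]'; python3 - <<'E'
from h import *
plan(.499,-.146,.209,-8.8)
im=shot("top","t1"); crop(im,"t1",185,135,325,235)
E
```

```text
time_s: 2.1
position: [0.4976, -0.1458, 0.2776]
tool_rot: [[-0.007, 0.989, -0.151], [0.004, -0.151, -0.989], [-1.0, -0.008, -0.003]]
ft_force: [-0.4, 0.2, -0.1]
grip_width: 0.0557
t 2.10 pos [ 0.4976 -0.1458  0.2776] h0 -8.7 w 0.0557 F [-0.4  0.2 -0.1] | yaw_u 0.03  shift_u x 2.287 y 0.049 z -0.001
t1 scale 5.643
```

View pics/t1.png

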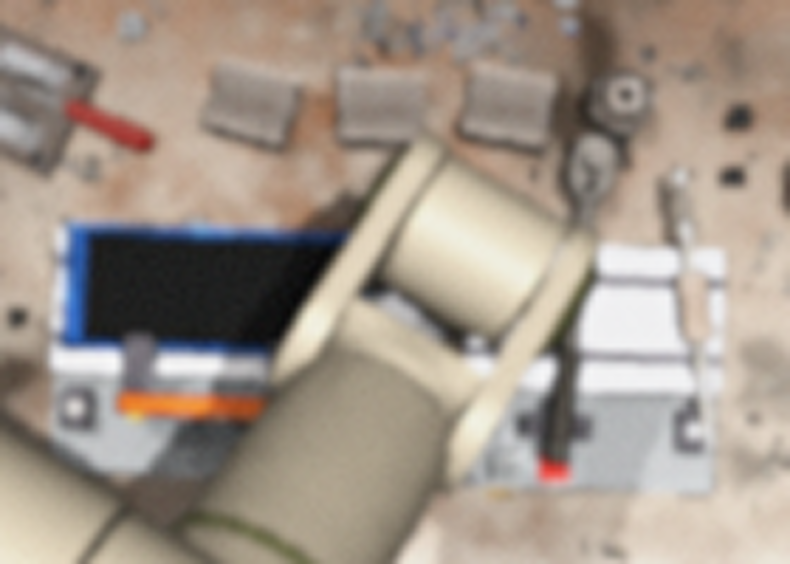

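The arm hides the chisel here, but nothing else has shifted. I'll go down and grip it.

```bash
python3 -m inch '[[-0.3,[0.5,0,0],0],[-0.3,[0.5,0,0],0],[-0.3,[0.5,0,0],0],[-0.3,[0.4,0,0],0],[-0.3,[0.25,0,0],0],[-0.3,[0.1,0,0],0],[0.2,[0,0,0],0],[1,[0,0,0],0]]' 60; python3 -m inch '[[1,[0,0,0],0],[1,[0,0,0],0],[1,[0,0,0],0],[1,[0,0,0],0],[1,[0,0,0],0],[1,[-0.3,0,0],0],[1,[-0.6,0,0],0],[1,[-0.8,0,0],0]]'
```

```text
time_s: 2.82
position: [0.4979, -0.1476, 0.2151]
tool_rot: [[0.001, 0.988, -0.153], [-0.001, -0.153, -0.988], [-1.0, 0.001, 0.0]]
ft_force: [-0.4, -0.0, -0.5]
grip_width: 0.0326
time_s: 3.48
position: [0.4974, -0.1471, 0.2653]
tool_rot: [[-0.003, 0.988, -0.153], [0.002, -0.153, -0.988], [-1.0, -0.003, -0.001]]
ft_force: [0.3, 0.2, -2.9]
grip_width: 0.014
```

```bash
python3 -m inch '[[1,[-1,0,0],0],[1,[-1,0,0],0],[1,[-0.7,0,-0.5],0],[1,[0,0,-1],0],[1,[0,0,-1],0],[1,[0,0,-1],0],[1,[0,0,-1],0],[1,[0,0,-1],0]]'; python3 - <<'E'
from h import *
plan(.4975,.44,.2,0)
plan(.4975,.44,.2,-8.8)
E
```

```text
time_s: 4.15
position: [0.5227, 0.0173, 0.3469]
tool_rot: [[0.0, 0.988, -0.153], [-0.0, -0.153, -0.988], [-1.0, 0.0, -0.0]]
ft_force: [0.9, 0.1, -3.5]
grip_width: 0.014
t 4.15 pos [0.5227 0.0173 0.3469] h0 -8.8 w 0.0140 F [ 0.9  0.1 -3.5] | yaw_u -1.76  shift_u x 4.896 y -0.840 z -14.089
t 4.15 pos [0.5227 0.0173 0.3469] h0 -8.8 w 0.0140 F [ 0.9  0.1 -3.5] | yaw_u -0.00  shift_u x 4.896 y -2.986 z -13.795
```

```bash
python3 -m inch '[[1,[0,0,-1],-0.88],[1,[0,0,-1],-0.88],[1,[0,-0.1,-1],0],[1,[0,-0.1,-1],0],[1,[0,-0.1,-1],0],[1,[0,-0.1,-1],0],[1,[0,-0.1,-1],0],[1,[0,-0.1,-1],0]]'; python3 -m inch '[[1,[0,0,-1],0],[1,[0,0,-1],0],[1,[0,0,-1],0],[1,[0.4,0,-1],0],[1,[0.6,0,-1],0],[1,[0.6,0,-1],0],[1,[0.6,0,0],0],[1,[0.6,0,0],0]]'; python3 - <<'E'
from h import *
plan(.4975,.44,.195,0)
E
```

```text
time_s: 4.82
position: [0.5112, 0.2568, 0.3468]
tool_rot: [[-0.0, 1.0, 0.0], [-0.0, 0.0, -1.0], [-1.0, -0.0, 0.0]]
ft_force: [0.7, 0.4, -2.5]
grip_width: 0.0141
time_s: 5.48
position: [0.5111, 0.437, 0.2614]
tool_rot: [[-0.001, 1.0, 0.003], [-0.0, 0.003, -1.0], [-1.0, -0.001, 0.0]]
ft_force: [0.6, -0.9, -3.3]
grip_width: 0.0137
t 5.48 pos [0.5111 0.437  0.2614] h0 0.1 w 0.0137 F [ 0.6 -0.9 -3.3] | yaw_u 0.03  shift_u x 2.213 y -0.452 z -0.100
```

```bash
python3 -m inch '[[1,[0.7,-0.2,0],0],[1,[0.7,-0.2,0],0],[1,[0.6,0,0],0],[1,[0.4,0,0],0],[1,[0.1,0,0],0],[1,[0,0,0],0],[0.4,[0,0,0],0],[-0.1,[0,0,0],0]]';  python3 -m inch '[[-0.1,[0,0,0],0],[-0.1,[0,0,0],0],[-0.1,[-0.3,0,0],0],[-0.1,[-0.6,0,0],0],[-0.3,[-1,0,0],0],[-0.3,[-1,0,0],0],[-0.3,[-1,0,0],0],[-0.3,[-0.3,0,0],0]]'; python3 - <<'E'
from h import *
plan(.49,-.228,.3,-6.3)
im=shot("top","t2"); crop(im,"t2",90,130,330,240)
E
```

```text
time_s: 6.15
position: [0.5003, 0.4355, 0.1885]
tool_rot: [[0.002, 1.0, -0.0], [0.001, -0.0, -1.0], [-1.0, 0.002, -0.001]]
ft_force: [0.3, -0.0, -0.2]
grip_width: 0.0361
time_s: 6.82
position: [0.5, 0.4355, 0.3194]
tool_rot: [[0.007, 1.0, 0.0], [0.004, 0.0, -1.0], [-1.0, 0.007, -0.004]]
ft_force: [-0.3, -0.1, 0.7]
grip_width: 0.0557
t 6.82 pos [0.5    0.4355 0.3194] h0 0.0 w 0.0557 F [-0.3 -0.1  0.7] | yaw_u 1.26  shift_u x 0.647 y 2.096 z 22.020
t2 scale 3.292
```

View pics/t2.png

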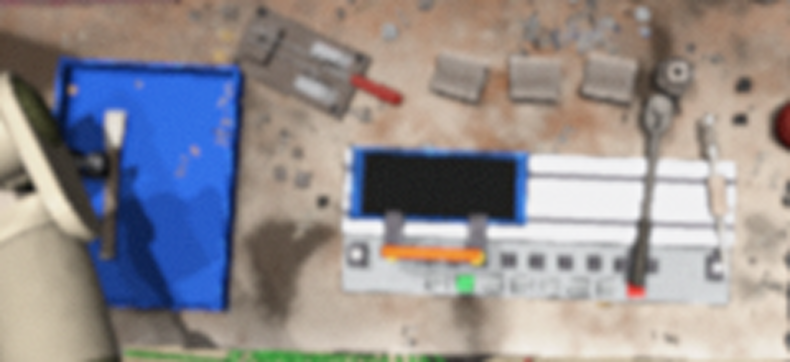

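The chisel is in the bin at crop (112,185). The ratchet and tap wrench haven't moved. Next is the ratchet.

```bash
python3 - <<'E'
from h import *
im=cv2.imread("pics/t2_raw.png"); crop(im,"t2b",255,150,315,225)
f=3.292
for u,v in((648,190),(655,130),(640,270)): print(ray("top",90+u/f,130+v/f,.04).round(4))
E
python3 -m inch '[[-0.3,[0,0,1],0.63],[-0.3,[0,0,1],0.63],[-0.3,[0,0.1,1],0],[-0.3,[0,0.1,1],0],[-0.3,[0,0.1,1],0],[-0.3,[0,0.1,1],0],[-0.3,[0,0.1,1],0],[-0.3,[0,0.1,1],0]]'
python3 -m inch '[[-0.3,[0,0.1,1],0],[-0.3,[0,0.1,1],0],[-0.3,[0,0.1,1],0],[-0.3,[0,0.1,1],0],[-0.3,[0,0.1,1],0],[-0.3,[0,0.1,1],0],[-0.3,[0,0.1,1],0],[-0.3,[0,0.1,1],0]]'
```

```text
t2b scale 7.867
[ 0.5048 -0.2293  0.04  ]
[ 0.5792 -0.2368  0.04  ]
[ 0.4067 -0.2209  0.04  ]
time_s: 7.53
position: [0.4959, 0.1931, 0.3125]
tool_rot: [[-0.001, 0.994, -0.11], [-0.0, -0.11, -0.994], [-1.0, -0.001, 0.0]]
ft_force: [0.2, -1.3, 0.3]
grip_width: 0.0557
time_s: 8.2
position: [0.4934, -0.048, 0.3126]
tool_rot: [[-0.001, 0.994, -0.11], [0.0, -0.11, -0.994], [-1.0, -0.001, -0.0]]
ft_force: [0.8, -0.4, -0.0]
grip_width: 0.0553
```

View pics/t2b.png

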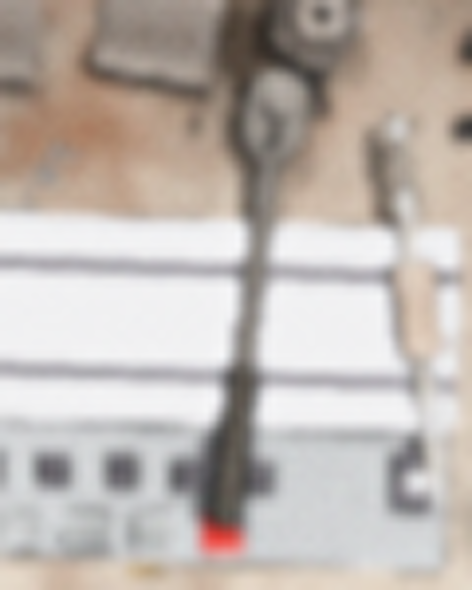

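```bash
python3 -m inch '[[-0.3,[0,0,1],0],[-0.3,[0,0,1],0],[-0.3,[0,0,1],0],[-0.3,[0.2,0,1],0],[-0.3,[0.2,0,1],0],[-0.3,[0.2,0,0.6],0],[-0.3,[0.2,0,0.2],0],[-0.3,[0,0,0],0]]'; python3 - <<'E'
from h import *
plan(.505,-.2293,.209,-5.7)
E
```

```text
time_s: 8.87
position: [0.4743, -0.2204, 0.2875]
tool_rot: [[-0.002, 0.994, -0.112], [0.002, -0.112, -0.994], [-1.0, -0.003, -0.002]]
ft_force: [0.3, 0.2, -0.3]
grip_width: 0.0553
t 8.87 pos [ 0.4743 -0.2204  0.2875] h0 -6.4 w 0.0553 F [ 0.3  0.2 -0.3] | yaw_u -0.14  shift_u x 2.618 y 1.047 z 0.193
```

```bash
python3 -m inch '[[-0.3,[0.2,0.5,0.1],-0.14],[-0.3,[0.4,0.5,0.1],0],[-0.3,[0.5,0,0],0],[-0.3,[0.5,0,0],0],[-0.3,[0.5,0,0],0],[-0.3,[0.3,0,0],0],[-0.3,[0.2,0,0],0],[-0.3,[0,0,0],0]]' 80; python3 -m inch '[[0.5,[0,0,0],0],[1,[0,0,0],0],[1,[0,0,0],0],[1,[0,0,0],0],[1,[0,0,0],0],[1,[0,0,0],0],[1,[-0.4,0,0],0],[1,[-0.8,0,0],0]]'; python3 -m inch '[[1,[-1,0,0],0],[1,[-1,0,0],0],[1,[-1,0,0],0],[1,[-0.7,0,0],0],[1,[0,0,-0.5],0],[1,[0,0,-1],0],[1,[0,0,-1],0],[1,[0,0,-1],0]]'; python3 - <<'E'
from h import *
plan(.4975,.385,.2,0)
im=shot("top","t3"); crop(im,"t3",150,100,350,250)
E
```

```text
time_s: 9.53
position: [0.504, -0.2278, 0.2104]
tool_rot: [[-0.002, 0.995, -0.097], [0.001, -0.097, -0.995], [-1.0, -0.002, -0.001]]
ft_force: [-0.3, 0.6, -0.7]
grip_width: 0.0557
time_s: 10.2
position: [0.5034, -0.2283, 0.2451]
tool_rot: [[-0.005, 0.995, -0.098], [0.004, -0.098, -0.995], [-1.0, -0.006, -0.003]]
ft_force: [-0.1, -0.8, -4.7]
grip_width: 0.0089
time_s: 10.87
position: [0.5138, -0.1224, 0.3567]
tool_rot: [[-0.003, 0.995, -0.098], [0.002, -0.098, -0.995], [-1.0, -0.003, -0.001]]
ft_force: [0.7, -0.3, -3.7]
grip_width: 0.0086
t 10.87 pos [ 0.5138 -0.1224  0.3567] h0 -5.6 w 0.0086 F [ 0.7 -0.3 -3.7] | yaw_u -1.13  shift_u x 5.222 y -0.543 z -16.913
t3 scale 3.933
```

View pics/t3.png

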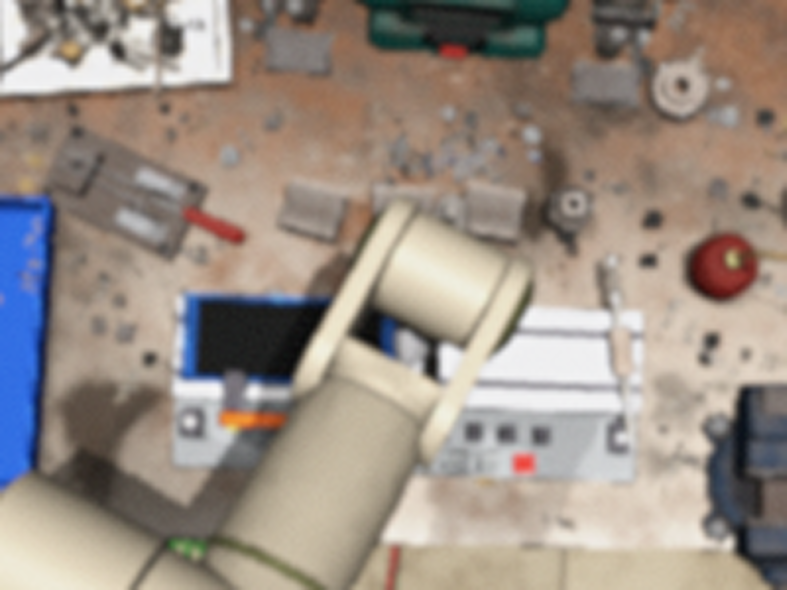

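The ratchet is held, and the red clip at (523,463) is now fully visible. It sits between the last two rack teeth, at (507,433) and (540,435), so it marks notch 8. Carrying the ratchet to the bin.

```bash
python3 -m inch '[[1,[0,0,-1],-0.57],[1,[0,0,-1],-0.56],[1,[0,0,-1],0],[1,[0,0,-1],0],[1,[0,0,-1],0],[1,[0,0,-1],0],[1,[0,0,-1],0],[1,[0,0,-1],0]]'; python3 -m inch '[[1,[0,-0.1,-1],0],[1,[0,-0.1,-1],0],[1,[0,0,-1],0],[1,[0,0,-1],0],[1,[0,0,-1],0],[1,[0.2,0,-1],0],[1,[0.4,0,-1],0],[1,[0.6,0,-1],0]]'; python3 - <<'E'
from h import *
plan(.505,.38,.187,0)
E
```

```text
time_s: 11.58
position: [0.5177, 0.1177, 0.3567]
tool_rot: [[-0.003, 1.0, 0.001], [0.0, 0.001, -1.0], [-1.0, -0.003, -0.0]]
ft_force: [1.8, -0.3, -3.5]
grip_width: 0.0087
time_s: 12.25
position: [0.5114, 0.3576, 0.3214]
tool_rot: [[-0.0, 1.0, 0.001], [0.0, 0.001, -1.0], [-1.0, -0.0, -0.0]]
ft_force: [-0.1, 0.5, -3.8]
grip_width: 0.0091
t 12.25 pos [0.5114 0.3576 0.3214] h0 0.1 w 0.0091 F [-0.1  0.5 -3.8] | yaw_u 0.01  shift_u x 4.479 y -0.213 z -0.747
```

```bash
python3 -m inch '[[1,[0.8,-0.1,-0.4],0],[1,[0.8,-0.1,-0.35],0],[1,[0.8,0,0],0],[1,[0.7,0,0],0],[1,[0.6,0,0],0],[1,[0.4,0,0],0],[1,[0.3,0,0],0],[1,[0,0,0],0]]';  python3 -m inch '[[0.5,[0,0,0],0],[0.1,[0,0,0],0],[0,[0,0,0],0],[0,[-0.2,0,0],0],[0,[-0.6,0,0],0],[-0.3,[-1,0,0],0],[-0.3,[-1,0,0],0],[-0.3,[-1,0,0],0]]'; python3 - <<'E'
from h import *
im=shot("top","t4"); crop(im,"t4",90,130,330,240); crop(im,"t4b",255,150,315,225)
f=3.292
plan(.503,-.315,.3,6.8)
E
```

```text
time_s: 12.92
position: [0.5057, 0.3781, 0.1881]
tool_rot: [[-0.003, 1.0, 0.001], [-0.001, 0.001, -1.0], [-1.0, -0.003, 0.001]]
ft_force: [-0.1, -0.4, -3.9]
grip_width: 0.0087
time_s: 13.58
position: [0.506, 0.378, 0.3068]
tool_rot: [[0.001, 1.0, 0.001], [0.001, 0.001, -1.0], [-1.0, 0.001, -0.001]]
ft_force: [0.4, -0.2, -0.7]
grip_width: 0.0555
t4 scale 3.292
t4b scale 7.867
t 13.63 pos [0.5066 0.3784 0.3135] h0 0.1 w 0.0553 F [1.6 1.  5.6] | yaw_u -1.35  shift_u x 0.451 y -2.855 z 22.937
```

View pics/t4.png

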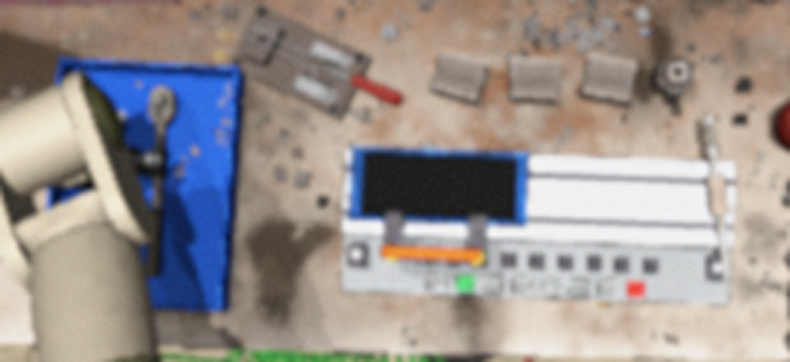

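View pics/t4b.png

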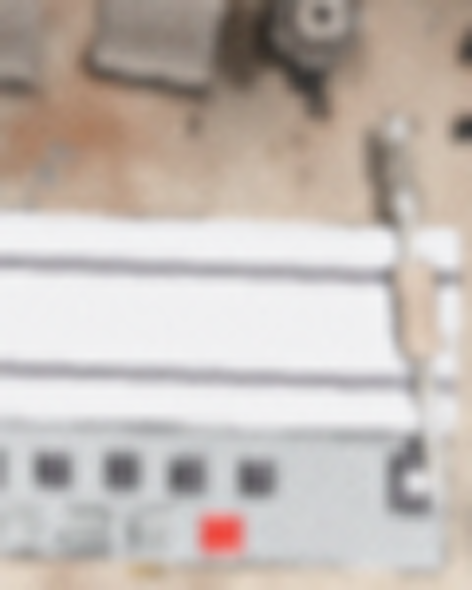

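The ratchet is in the bin at crop (160,185). The tap wrench is still on the rail, with its block at raw (308,189).

```bash
python3 - <<'E'
from h import *
g=ray("top",307.9,189.4,.046); print(g)
print("red",hsv(cv2.imread("pics/t4_raw.png"),(0,150,150),(8,255,255),8)[1])
plan(g[0],g[1],.3,6)
E
python3 -m inch '[[-0.3,[0,0,1],-0.6],[-0.3,[0,0,1],-0.6],[-0.3,[0,-0.1,1],0],[-0.3,[0,-0.1,1],0],[-0.3,[0,-0.1,1],0],[-0.3,[0,-0.1,1],0],[-0.3,[0,-0.1,1],0],[-0.3,[0,-0.1,1],0]]'
python3 -m inch '[[-0.3,[0,-0.1,1],0],[-0.3,[0,-0.1,1],0],[-0.3,[0,-0.1,1],0],[-0.3,[0,-0.1,1],0],[-0.3,[0,-0.1,1],0],[-0.3,[0,-0.1,1],0],[-0.3,[0,-0.1,1],0],[-0.3,[0,-0.1,1],0]]'
python3 - <<'E'
from h import *
g=ray("top",307.9,189.4,.046)
plan(g[0],g[1],.21,6)
E
```

```text
[ 0.49927648 -0.31363392  0.046     ]
red [([198, 154, 13, 7, 28], [203.86, 157.0]), ([70, 210, 4, 8, 8], [71.5, 213.5]), ([281, 216, 4, 3, 10], [282.5, 217.2])]
t 13.63 pos [0.5066 0.3784 0.3135] h0 0.1 w 0.0553 F [1.6 1.  5.6] | yaw_u -1.19  shift_u x 0.451 y -2.653 z 22.916
time_s: 14.3
position: [0.5086, 0.1359, 0.3053]
tool_rot: [[0.002, 0.994, 0.105], [0.0, 0.105, -0.994], [-1.0, 0.002, 0.0]]
ft_force: [1.2, 0.3, -0.0]
grip_width: 0.0557
time_s: 14.97
position: [0.5101, -0.1054, 0.3053]
tool_rot: [[0.002, 0.994, 0.105], [-0.001, 0.105, -0.994], [-1.0, 0.002, 0.001]]
ft_force: [0.0, 0.3, -0.0]
grip_width: 0.0555
t 14.97 pos [ 0.5101 -0.1054  0.3053] h0 6.0 w 0.0555 F [ 0.   0.3 -0. ] | yaw_u 0.01  shift_u x 3.177 y -1.083 z 6.866
```

```bash
python3 -m inch '[[-0.3,[0,-0.2,1],0],[-0.3,[0,-0.2,1],0],[-0.3,[0,-0.2,1],0],[-0.3,[0.2,-0.2,1],0],[-0.3,[0.2,-0.2,1],0],[-0.3,[0.2,-0.1,1],0],[-0.3,[0.4,0,0.7],0],[-0.3,[0.4,0,0.1],0]]'; python3 - <<'E'
from h import *
g=ray("top",307.9,189.4,.046)
plan(g[0],g[1],.21,6)
E
```

```text
time_s: 15.63
position: [0.4988, -0.3137, 0.2629]
tool_rot: [[0.003, 0.995, 0.102], [-0.003, 0.102, -0.995], [-1.0, 0.002, 0.004]]
ft_force: [-0.2, -0.0, -0.7]
grip_width: 0.0553
t 15.63 pos [ 0.4988 -0.3137  0.2629] h0 5.9 w 0.0553 F [-0.2 -0.  -0.7] | yaw_u -0.03  shift_u x 1.762 y 0.015 z 0.001
```

```bash
python3 -m inch '[[-0.3,[0.5,0,0],0],[-0.3,[0.5,0,0],0],[-0.3,[0.4,0,0],0],[-0.3,[0.25,0,0],0],[-0.3,[0.1,0,0],0],[0.3,[0,0,0],0],[1,[0,0,0],0],[1,[0,0,0],0]]' 60; python3 -m inch '[[1,[0,0,0],0],[1,[0,0,0],0],[1,[0,0,0],0],[1,[0,0,0],0],[1,[-0.4,0,0],0],[1,[-0.8,0,0],0],[1,[-1,0,0],0],[1,[-1,0,0],0]]'; python3 -m inch '[[1,[-1,0,0],0],[1,[-0.6,0,-0.6],0],[1,[0,0,-1],0],[1,[0,0,-1],0],[1,[0,0,-1],0],[1,[0,0,-1],0],[1,[0,0,-1],0],[1,[0,0,-1],0]]'; python3 - <<'E'
from h import *
plan(.4975,.325,.2,0)
im=shot("scene","s5"); crop(im,"s5",180,80,400,245)
E
```

```text
time_s: 16.3
position: [0.4993, -0.3103, 0.2109]
tool_rot: [[0.001, 0.994, 0.105], [-0.002, 0.105, -0.994], [-1.0, 0.001, 0.002]]
ft_force: [-5.3, 5.1, 17.1]
grip_width: 0.0203
time_s: 16.97
position: [0.4989, -0.31, 0.3065]
tool_rot: [[-0.001, 0.994, 0.105], [0.001, 0.105, -0.994], [-1.0, -0.001, -0.001]]
ft_force: [1.1, 0.5, -1.6]
grip_width: 0.0202
time_s: 17.63
position: [0.4776, -0.1119, 0.3537]
tool_rot: [[-0.0, 0.994, 0.105], [0.0, 0.105, -0.994], [-1.0, -0.0, -0.0]]
ft_force: [0.1, -0.8, -1.7]
grip_width: 0.0208
t 17.63 pos [ 0.4776 -0.1119  0.3537] h0 6.0 w 0.0208 F [ 0.1 -0.8 -1.7] | yaw_u 1.21  shift_u x 5.125 y 0.663 z -14.563
s5 scale 3.576
```

View pics/s5.png

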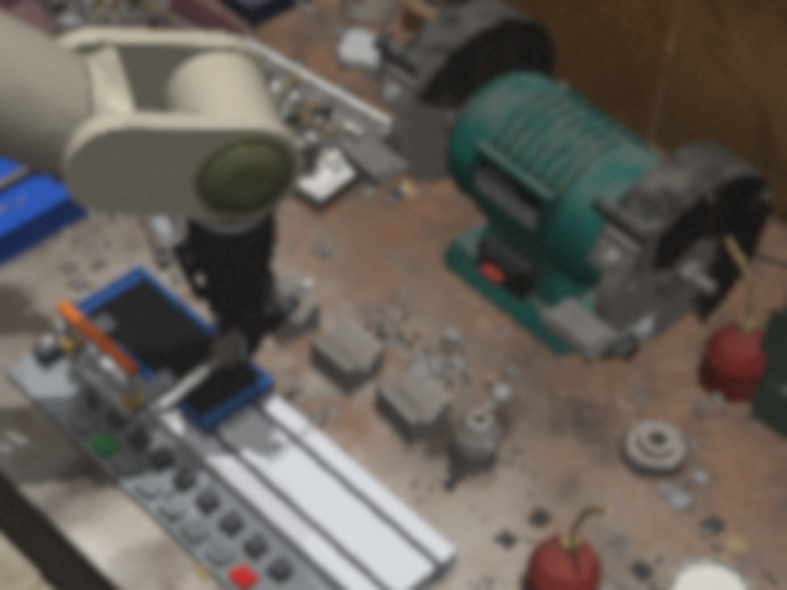

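```bash
python3 -m inch '[[1,[0,0,-1],0.6],[1,[0,0,-1],0.6],[1,[0,0.1,-1],0],[1,[0,0.1,-1],0],[1,[0,0.1,-1],0],[1,[0,0.1,-1],0],[1,[0,0.1,-1],0],[1,[0,0.1,-1],0]]'; python3 -m inch '[[1,[0,0,-1],0],[1,[0,0,-1],0],[1,[0,0,-1],0],[1,[0.2,0,-1],0],[1,[0.3,0,-1],0],[1,[0.5,0,-1],0],[1,[0.6,0,-0.2],0],[1,[0.6,0,0],0]]';  python3 - <<'E'
from h import *
plan(.4975,.32,.195,0)
E
```

```text
time_s: 18.35
position: [0.491, 0.128, 0.3538]
tool_rot: [[-0.0, 1.0, 0.001], [0.0, 0.001, -1.0], [-1.0, -0.0, -0.0]]
ft_force: [0.2, 0.4, -2.6]
grip_width: 0.0209
time_s: 19.02
position: [0.4905, 0.3145, 0.2869]
tool_rot: [[0.0, 1.0, 0.004], [0.0, 0.004, -1.0], [-1.0, 0.0, -0.0]]
ft_force: [-0.4, 0.2, -2.1]
grip_width: 0.0205
t 19.02 pos [0.4905 0.3145 0.2869] h0 0.2 w 0.0205 F [-0.4  0.2 -2.1] | yaw_u 0.04  shift_u x 3.064 y 0.233 z -0.184
```

```bash
python3 -m inch '[[1,[0.6,0.1,-0.1],0],[1,[0.7,0.1,0],0],[1,[0.7,0,0],0],[1,[0.5,0,0],0],[1,[0.3,0,0],0],[1,[0.1,0,0],0],[1,[0,0,0],0],[0.5,[0,0,0],0]]';  python3 -m inch '[[0.15,[0,0,0],0],[0.15,[0,0,0],0],[0.15,[0,0,0],0],[0.15,[-0.4,0,0],0],[0.15,[-1,0,0],0],[0,[-1,0,0],0],[0,[-1,0,0],0],[0,[-0.6,0,0],0]]'; python3 - <<'E'
from h import *
im=shot("top","t6"); crop(im,"t6",90,130,330,240); crop(im,"t6b",175,135,315,235)
shot("scene","s6")
def cr(u,v,z): return ray("top",u,v,z).round(4)
for nm,lo,hi,z in(("green",(45,90,90),(80,255,255),.03),("orange",(8,150,120),(22,255,255),.132),("red",(0,150,150),(8,255,255),.03)):
    for s,ce in hsv(im,lo,hi,8)[1]:
        if 190<ce[0]<330 and ce[1]>190: print(nm,s,ce,ray("top",*ce,z).round(4))
plan(.418,.0236,.35,0)
E
```

```text
time_s: 19.68
position: [0.4973, 0.3155, 0.2016]
tool_rot: [[0.001, 1.0, 0.001], [0.0, 0.001, -1.0], [-1.0, 0.001, -0.0]]
ft_force: [-0.2, 0.2, -1.8]
grip_width: 0.0216
time_s: 20.35
position: [0.4971, 0.3155, 0.3253]
tool_rot: [[0.006, 1.0, 0.001], [0.002, 0.001, -1.0], [-1.0, 0.006, -0.002]]
ft_force: [1.0, 0.5, 0.1]
grip_width: 0.0427
t6 scale 3.292
t6b scale 5.643
green [229, 214, 5, 5, 22] [230.91, 215.77] [ 0.3875 -0.0065  0.03  ]
green [213, 238, 10, 8, 39] [217.31, 241.31] [0.2845 0.0449 0.03  ]
green [222, 238, 5, 4, 8] [224.0, 239.75] [0.2912 0.0184 0.03  ]
orange [206, 205, 31, 5, 86] [221.56, 206.69] [0.4181 0.0235 0.132 ]
red [281, 216, 4, 3, 10] [282.5, 217.2] [ 0.3861 -0.2142  0.03  ]
t 20.45 pos [0.4972 0.3156 0.3254] h0 0.1 w 0.0425 F [ 0.8 -0.1 -1.4] | yaw_u 0.01  shift_u x -0.820 y -2.641 z 9.733
```

View pics/t6.png

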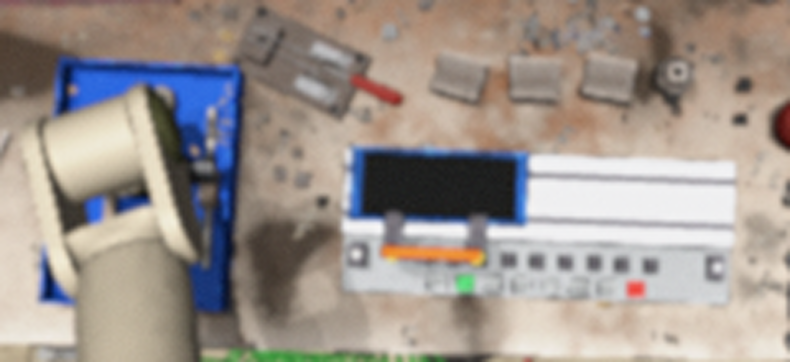

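View pics/t6b.png

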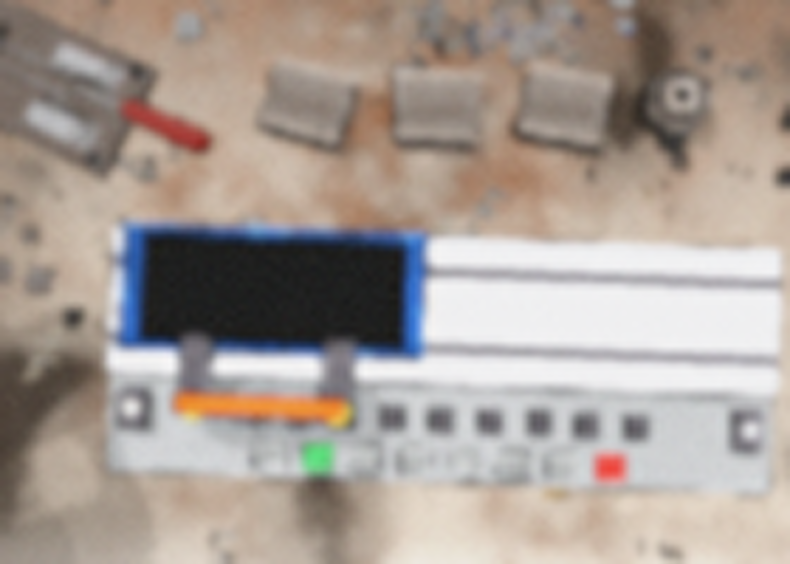

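```bash
python3 - <<'E'
from h import *
print(env.observe()['q'].round(1))
im=cv2.imread("pics/s6_raw.png"); crop(im,"s6",235,135,325,205)
im=cv2.imread("pics/t6_raw.png"); crop(im,"t6c",215,140,290,168)
E
```

```text
[ 20.9  29.3  75.4  -0.   74.8 110.8]
s6 scale 8.429
t6c scale 10.533
```

View pics/s6.png

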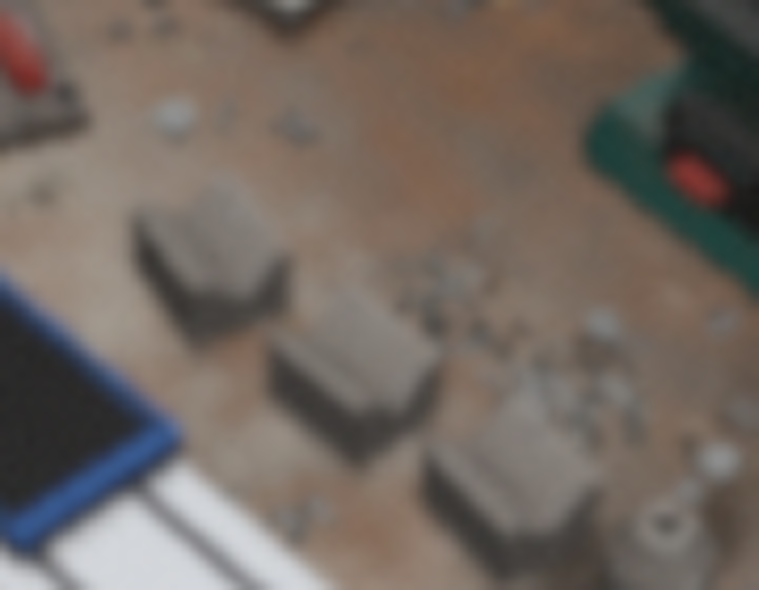

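View pics/t6c.png

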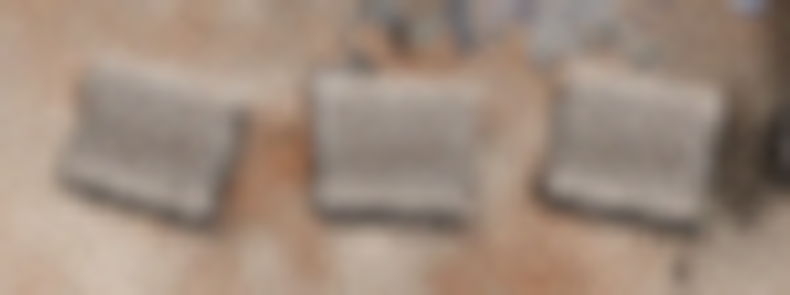

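The V-blocks, at scene crop (215,265), (355,365) and (515,480), have their grooves running roughly along world y. The jaws therefore have to close along world x, the same as for the bar. Green to red measures 208 mm, about 6 notches, which makes them notches 2 and 8.

```bash
python3 -m inch '[[0,[-0.5,0,0],-1],[0,[-0.5,0,0],-1],[0,[0,0,0],-1],[0,[0,0,0],-1],[0,[0,0,0],-1],[0,[0,0,0],-1],[0,[0,0,0],-1],[0,[0,0,0],-1]]'; python3 -m inch '[[-0.3,[0,0,0],-1],[-0.3,[0,0,0],-1],[-0.3,[0,0,0],-1],[-0.3,[0,0,0],-1],[-0.3,[0,0,0],-1],[-0.3,[0,0,0],-1],[-0.3,[0,0,0],-1],[-0.3,[0,0,0],-1]]'; python3 -m inch '[[-0.3,[0,0,0],-1],[-0.3,[0,0,0],-0.9],[-0.3,[0,-1,-0.3],0],[-0.3,[0,-1,-0.3],0],[-0.3,[0,-1,-0.3],0],[-0.3,[0,-1,-0.3],0],[-0.3,[0,-1,-0.3],0],[-0.3,[0,-1,-0.3],0]]'; python3 - <<'E'
from h import *
plan(.418,.0235,.33,89.4)
print(env.observe()['q'].round(1))
E
```

```text
time_s: 21.12
position: [0.497, 0.3154, 0.3504]
tool_rot: [[-0.0, 0.763, 0.647], [-0.0, 0.647, -0.763], [-1.0, -0.0, -0.0]]
ft_force: [0.2, -0.5, 0.5]
grip_width: 0.0432
time_s: 21.78
position: [0.497, 0.3154, 0.3504]
tool_rot: [[-0.0, 0.169, 0.986], [-0.0, 0.986, -0.169], [-1.0, -0.0, -0.0]]
ft_force: [-0.5, 0.3, -0.3]
grip_width: 0.0552
time_s: 22.45
position: [0.4408, 0.1347, 0.3506]
tool_rot: [[0.0, 0.008, 1.0], [-0.0, 1.0, -0.008], [-1.0, -0.0, 0.0]]
ft_force: [0.1, 0.2, -0.2]
grip_width: 0.0556
t 22.45 pos [0.4408 0.1347 0.3506] h0 89.6 w 0.0556 F [ 0.1  0.2 -0.2] | yaw_u 0.03  shift_u x 0.685 y -3.713 z -0.720
[ 2.2 16.  93.1 -0.  70.9  2.7]
```

```bash
python3 -m inch '[[-0.3,[0,-1,-0.2],0],[-0.3,[0,-1,-0.2],0],[-0.3,[0,-0.9,-0.2],0],[-0.3,[0.2,-0.6,-0.1],0],[-0.3,[0.4,-0.2,0],0],[-0.3,[0,0,0],0],[-0.3,[0,0,0],0],[-0.3,[0,0,0],0]]';  python3 - <<'E'
from h import *
plan(.418,.0235,.28,89.4)
im=shot("scene","s7"); crop(im,"s7",170,120,290,210)
E
```

```text
time_s: 23.12
position: [0.4199, 0.0255, 0.3331]
tool_rot: [[0.0, 0.007, 1.0], [0.0, 1.0, -0.007], [-1.0, 0.0, 0.0]]
ft_force: [0.3, -0.0, -0.1]
grip_width: 0.0554
t 23.12 pos [0.4199 0.0255 0.3331] h0 89.6 w 0.0554 F [ 0.3 -0.  -0.1] | yaw_u 0.03  shift_u x 1.769 y -0.068 z -0.063
s7 scale 6.556
```

View pics/s7.png

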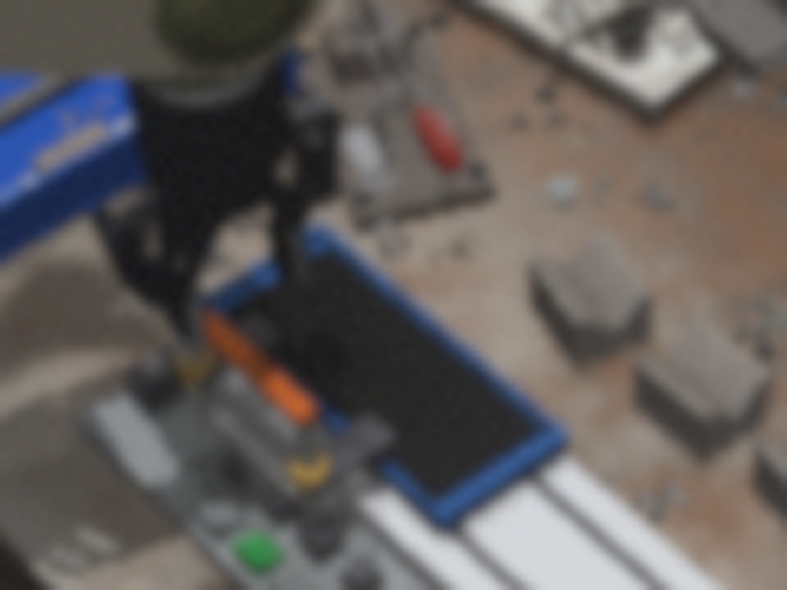

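The jaws straddle the orange bar, centred at about (260,365). I'll go down and grip it lightly.

```bash
python3 -m inch '[[-0.3,[0.4,-0.06,-0.06],0],[-0.3,[0.4,0,0],0],[-0.3,[0.4,0,0],0],[-0.3,[0.3,0,0],0],[-0.3,[0.2,0,0],0],[-0.3,[0.05,0,0],0],[0.3,[0,0,0],0],[0.6,[0,0,0],0]]' 30; python3 -m inch '[[1,[0,0,0],0],[1,[0,0,0],0],[1,[0,0,0],0],[1,[0,0,0],0],[1,[0,0,0],0],[1,[0,0,0],0],[1,[0,0,0],0],[1,[0,0,0],0]]'
```

```text
time_s: 23.83
position: [0.4182, 0.0235, 0.2807]
tool_rot: [[0.001, 0.007, 1.0], [-0.0, 1.0, -0.007], [-1.0, -0.0, 0.001]]
ft_force: [-0.4, -0.6, -1.3]
grip_width: 0.0321
time_s: 24.5
position: [0.418, 0.0233, 0.2807]
tool_rot: [[0.001, 0.008, 1.0], [-0.0, 1.0, -0.008], [-1.0, -0.0, 0.001]]
ft_force: [-1.2, 1.1, 5.8]
grip_width: 0.0131
```

```bash
python3 -m inch '[[1,[-0.2,0,0],0],[1,[-0.2,0,0],0],[1,[-0.2,0,0],0],[1,[-0.13,0,0],0],[1,[0,0,0],0],[1,[0,0,0],0],[1,[0,0,0],0],[1,[0,0,0],0]]' 50; python3 - <<'E'
from h import *
plan(.418,-.0107,.3027,89.4)
E
```

```text
time_s: 25.17
position: [0.4181, 0.0233, 0.302]
tool_rot: [[-0.0, 0.008, 1.0], [0.0, 1.0, -0.008], [-1.0, 0.0, -0.0]]
ft_force: [1.6, 0.5, -7.1]
grip_width: 0.0124
t 25.17 pos [0.4181 0.0233 0.302 ] h0 89.5 w 0.0124 F [ 1.6  0.5 -7.1] | yaw_u 0.03  shift_u x -0.025 y -1.132 z 0.010
```

```bash
python3 -m inch '[[1,[0,-0.1,0],0],[1,[0,-0.15,0],0],[1,[0,-0.2,0],0],[1,[0,-0.2,0],0],[1,[0,-0.2,0],0],[1,[0,-0.15,0],0],[1,[0,-0.13,0],0],[1,[0,0,0],0]]'; python3 - <<'E'
from h import *
plan(.418,-.0107,.3027,89.4)
im=shot("scene","s8"); crop(im,"s8",170,120,290,210)
im=shot("top","t8"); crop(im,"t8",175,135,315,235)
E
```

```text
time_s: 25.83
position: [0.4177, -0.0114, 0.3021]
tool_rot: [[-0.001, 0.009, 1.0], [-0.0, 1.0, -0.009], [-1.0, -0.0, -0.001]]
ft_force: [1.6, -1.2, -6.1]
grip_width: 0.0121
t 25.83 pos [ 0.4177 -0.0114  0.3021] h0 89.5 w 0.0121 F [ 1.6 -1.2 -6.1] | yaw_u 0.02  shift_u x -0.021 y 0.025 z 0.010
s8 scale 6.556
t8 scale 5.643
```

View pics/s8.png

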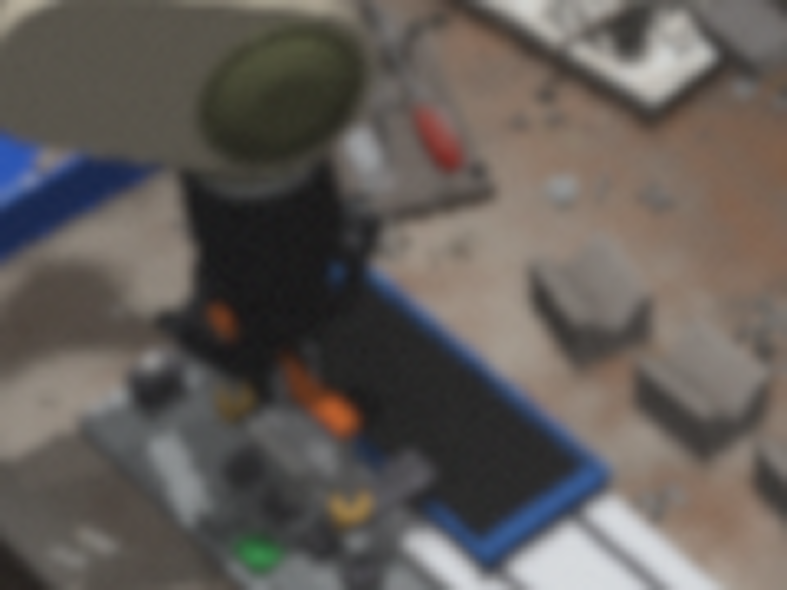

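View pics/t8.png

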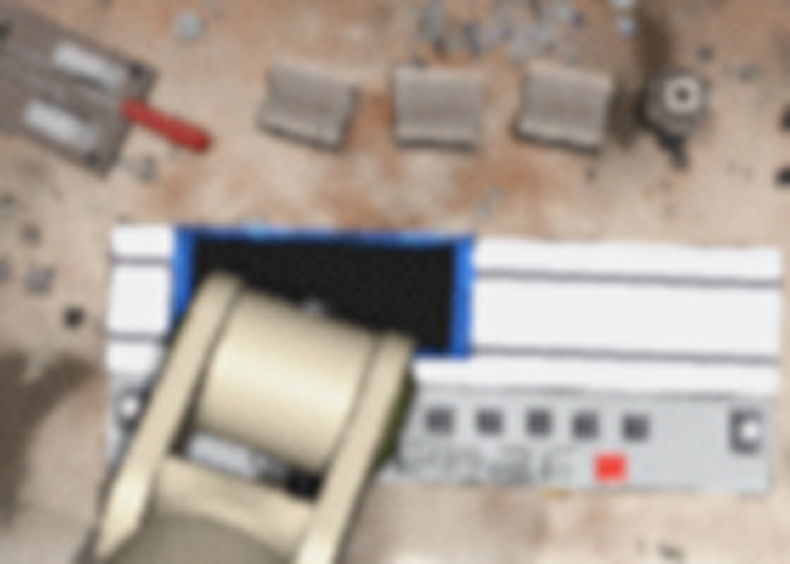

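The carriage's right end moved from crop x=425 to x=472, about 34 mm or one notch. Lowering the bar and letting go.

```bash
python3 -m inch '[[1,[0.15,0,0],0],[1,[0.2,0,0],0],[1,[0.2,0,0],0],[1,[0.15,0,0],0],[1,[0.03,0,0],0],[1,[0,0,0],0],[1,[0,0,0],0],[1,[0,0,0],0]]'; python3 -m inch '[[0.3,[0,0,0],0],[0,[0,0,0],0],[-0.3,[0,0,0],0],[-0.3,[0,0,0],0],[-0.3,[0,0,0],0],[-0.3,[-0.5,0,0],0],[-0.3,[-1,0,0],0],[-0.3,[-1,0,0],0]]';  python3 -m inch '[[-1,[-1,0,0],0],[-1,[-1,0,0],0],[-1,[-0.5,1,0],0],[-1,[0,1,0],0],[-1,[0,1,0],0],[-1,[0,1,0],0],[-1,[0,1,0],0],[-1,[0,1,0],0]]'; python3 - <<'E'
from h import *
im=shot("top","t9"); crop(im,"t9",175,135,315,235); crop(im,"t9b",215,140,290,168)
im=shot("scene","s9"); crop(im,"s9",170,120,290,210)
im=cv2.imread("pics/t9_raw.png")
for nm,lo,hi,z in(("green",(45,90,90),(80,255,255),.03),("orange",(8,150,120),(22,255,255),.132)):
    for s,ce in hsv(im,lo,hi,8)[1]:
        if 190<ce[0]<330 and ce[1]>190: print(nm,s,ce,ray("top",*ce,z).round(4))
plan(0,0,0)
E
```

```text
time_s: 26.6
position: [0.4176, -0.0105, 0.2808]
tool_rot: [[0.0, 0.007, 1.0], [-0.0, 1.0, -0.007], [-1.0, -0.0, 0.0]]
ft_force: [-5.1, -0.2, 8.5]
grip_width: 0.0123
time_s: 27.27
position: [0.4176, -0.0106, 0.3557]
tool_rot: [[-0.002, 0.008, 1.0], [0.001, 1.0, -0.008], [-1.0, 0.001, -0.002]]
ft_force: [0.2, -0.3, 0.7]
grip_width: 0.0553
time_s: 27.93
position: [0.4189, 0.1709, 0.4302]
tool_rot: [[0.0, 0.008, 1.0], [0.0, 1.0, -0.008], [-1.0, 0.0, 0.0]]
ft_force: [-0.2, 0.1, 0.2]
grip_width: 0.0851
t9 scale 5.643
t9b scale 10.533
s9 scale 6.556
green [229, 214, 5, 5, 22] [230.91, 215.77] [ 0.3875 -0.0065  0.03  ]
green [200, 238, 12, 10, 51] [205.31, 241.37] [0.2833 0.0928 0.03  ]
green [213, 238, 9, 8, 36] [217.11, 241.36] [0.2843 0.0457 0.03  ]
green [222, 238, 4, 4, 9] [223.44, 239.33] [0.2928 0.0207 0.03  ]
orange [215, 205, 30, 5, 95] [229.63, 206.95] [ 0.4177 -0.007   0.132 ]
t 28.03 pos [0.4187 0.1722 0.43  ] h0 89.8 w 0.0851 F [-0.1 -0.6 -0.1] | yaw_u 0.00  shift_u x 14.335 y -5.792 z -13.937
```

View pics/t9.png

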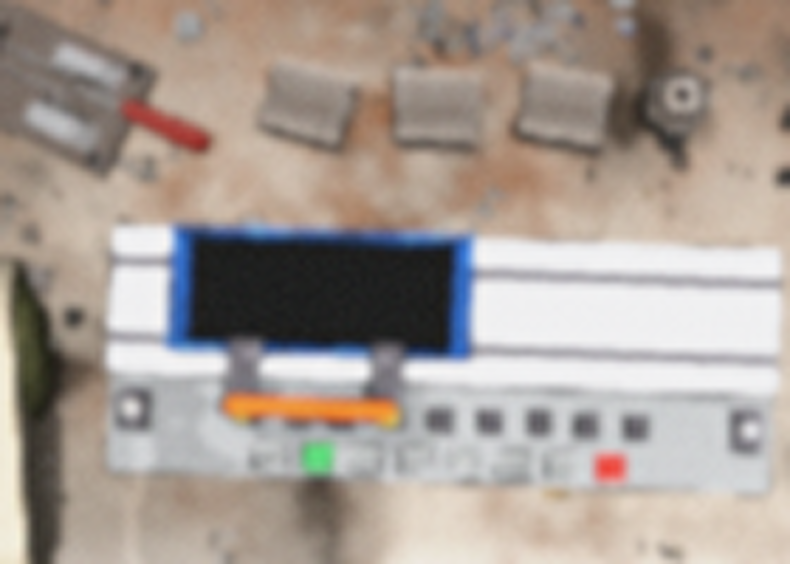

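View pics/s9.png

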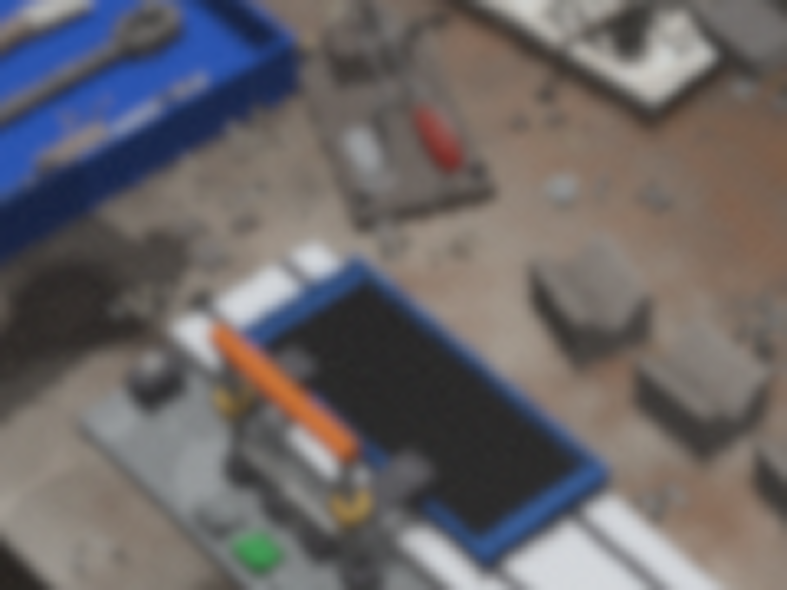

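View pics/t9b.png

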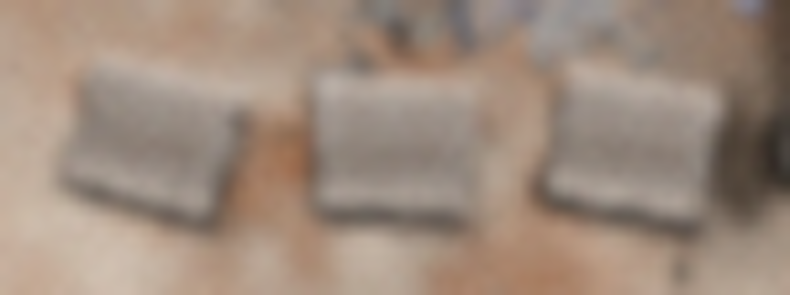

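Orange is at y=-0.007 and green at y=-0.0065, so the carriage is latched at the green notch. All three tools lie in the bin. Next I'll measure the V-blocks from their top corners in t9b.

```bash
python3 - <<'E'
from h import *
f=10.533
B={"L":[(95,65),(240,106),(216,205),(70,168)],"M":[(318,76),(478,84),(472,208),(318,203)],"R":[(568,66),(720,95),(702,210),(548,183)]}
for k,c in B.items():
    P=np.array([ray("top",215+(u+.0)/f-.45,140+v/f-.45,.04) for u,v in c])
    e=P[0]-P[1]+P[3]-P[2]; e2=P[0]-P[3]+P[1]-P[2]
    print(k,P.mean(0).round(4),"groove hd %.1f"%np.degrees(np.arctan2(e[1],e[0])),"other %.1f"%np.degrees(np.arctan2(e2[1],e2[0])),np.linalg.norm(e)/2,np.linalg.norm(e2)/2)
# deck
im=cv2.imread("pics/t9_raw.png"); m=cv2.inRange(cv2.cvtColor(im,cv2.COLOR_BGR2HSV),(100,100,60),(125,255,255)); m[:, :195]=0; m[:,270:]=0; m[:170]=0
ys,xs=np.nonzero(m); print(xs.min(),xs.max(),ys.min(),ys.max())
for u,v in((180,232),(470,240),(465,355),(172,347)): print(ray("top",175+u/5.643-.4,135+v/5.643-.4,.056).round(4))
im=cv2.imread("pics/s9_raw.png")
E
```

```text
L [0.6435 0.0067 0.04  ] groove hd 76.1 other -11.8 0.058148156878627365 0.040528001644660916
M [ 0.643  -0.0863  0.04  ] groove hd 88.9 other -0.0 0.060603453509273146 0.049073467617386804
R [ 0.6468 -0.1781  0.04  ] groove hd 80.8 other -8.2 0.060048258391359605 0.04602200389044855
205 258 176 198
[0.5443 0.0938 0.056 ]
[ 0.5432 -0.1116  0.056 ]
[ 0.4614 -0.1098  0.056 ]
[0.4626 0.0967 0.056 ]
```

```bash
python3 - <<'E'
from h import *
plan(.6435,.0067,.26,77)
E
```

```text
t 28.03 pos [0.4187 0.1722 0.43  ] h0 89.8 w 0.0851 F [-0.1 -0.6 -0.1] | yaw_u 2.56  shift_u x 5.668 y -3.691 z 8.541
```

```bash
python3 -m inch '[[-1,[0,0,0],0.86],[-1,[0,0,0],0.85],[-1,[0,0,0],0.85],[-1,[0.3,-0.4,1],0],[-1,[0.5,-0.4,1],0],[-1,[0.5,-0.4,1],0],[-1,[0.5,-0.4,1],0],[-1,[0.5,-0.4,1],0]]' 100; python3 -m inch '[[-1,[0.6,-0.5,1],0],[-1,[0.6,-0.5,1],0],[-1,[0.6,-0.5,0.9],0],[-1,[0.6,-0.2,0.6],0],[-1,[0.6,0,0],0],[-1,[0.5,0,0],0],[-1,[0.2,0,0],0],[-1,[0,0,0],0]]'; python3 - <<'E'
from h import *
plan(.6435,.0067,.182,77)
im=shot("scene","s10"); crop(im,"s10",200,100,320,190)
E
```

```text
time_s: 28.7
position: [0.5525, 0.0749, 0.3603]
tool_rot: [[-0.0, 0.23, 0.973], [-0.0, 0.973, -0.23], [-1.0, -0.0, -0.0]]
ft_force: [0.9, -0.2, -0.2]
grip_width: 0.0853
time_s: 29.37
position: [0.6417, 0.0024, 0.2487]
tool_rot: [[-0.003, 0.23, 0.973], [0.0, 0.973, -0.23], [-1.0, -0.0, -0.003]]
ft_force: [0.8, -0.3, 0.5]
grip_width: 0.0853
t 29.37 pos [0.6417 0.0024 0.2487] h0 76.7 w 0.0853 F [ 0.8 -0.3  0.5] | yaw_u -0.06  shift_u x 2.223 y 0.154 z 0.026
s10 scale 6.556
```

View pics/s10.png

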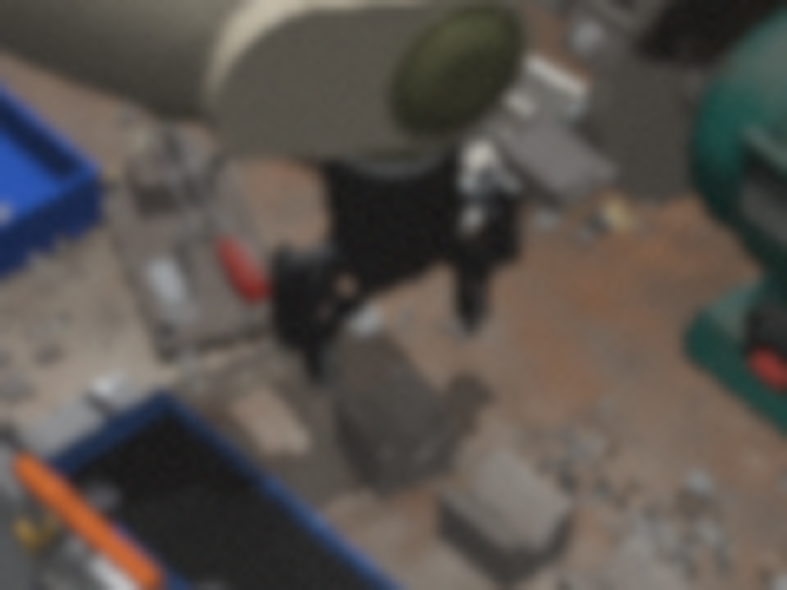

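The open jaws are over the left block at (395,420). Descending to grip it.

```bash
python3 -m inch '[[-1,[0.5,0.15,0.03],0],[-1,[0.5,0,0],0],[-1,[0.5,0,0],0],[-1,[0.4,0,0],0],[-1,[0.25,0,0],0],[-1,[0.07,0,0],0],[-0.5,[0,0,0],0],[0,[0,0,0],0]]' 100; python3 -m inch '[[1,[0,0,0],0],[1,[0,0,0],0],[1,[0,0,0],0],[1,[0,0,0],0],[1,[-0.2,0,0],0],[1,[-0.5,0,0],0],[1,[-0.8,0,0],0],[1,[-1,0,0],0]]'; python3 -m inch '[[1,[-1,0,0],-0.83],[1,[-0.5,0,0],-0.83],[1,[0,0,0],-0.82],[1,[0,0,0],0],[1,[0,0,0],0],[1,[0,0,0],0],[1,[0,0,0],0],[1,[0,0,0],0]]'; python3 - <<'E'
from h import *
plan(.503,.060,.234,89.4)
im=shot("scene","s11"); crop(im,"s11",200,80,320,190)
E
```

```text
time_s: 30.08
position: [0.6441, 0.007, 0.1845]
tool_rot: [[0.001, 0.229, 0.973], [-0.0, 0.973, -0.229], [-1.0, 0.0, 0.001]]
ft_force: [0.8, 0.4, 1.0]
grip_width: 0.0638
time_s: 30.75
position: [0.6433, 0.0071, 0.2572]
tool_rot: [[-0.006, 0.229, 0.973], [0.001, 0.973, -0.229], [-1.0, -0.0, -0.006]]
ft_force: [0.8, 0.2, -5.9]
grip_width: 0.0483
time_s: 31.42
position: [0.6438, 0.007, 0.3029]
tool_rot: [[-0.001, 0.016, 1.0], [0.0, 1.0, -0.016], [-1.0, 0.0, -0.001]]
ft_force: [0.3, 0.7, -6.6]
grip_width: 0.0485
t 31.42 pos [0.6438 0.007  0.3029] h0 89.1 w 0.0485 F [ 0.3  0.7 -6.6] | yaw_u -0.06  shift_u x 2.296 y 1.717 z -4.713
s11 scale 5.364
```

View pics/s11.png

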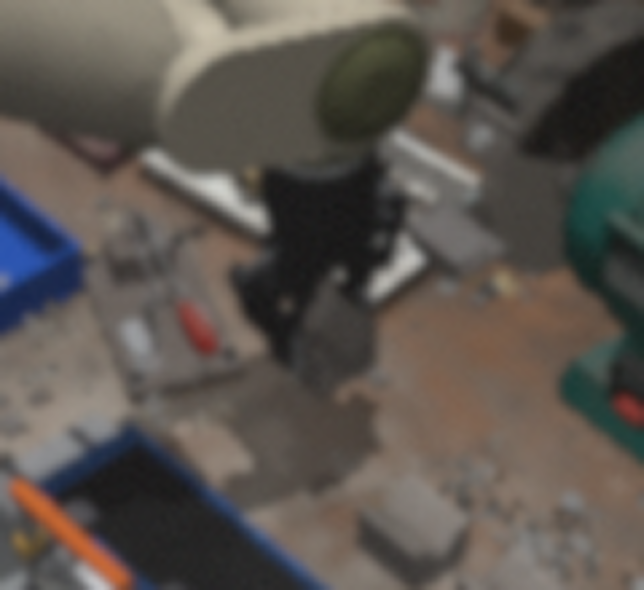

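```bash
python3 -m inch '[[1,[0,0.3,-0.5],-0.06],[1,[0,0.3,-0.7],0],[1,[0,0.3,-0.8],0],[1,[0,0.3,-0.8],0],[1,[0,0.3,-0.8],0],[1,[0.2,0.2,-0.7],0],[1,[0.3,0,-0.4],0],[1,[0.4,0,0],0]]'; python3 - <<'E'
from h import *
plan(.503,.060,.234,89.4)
im=shot("scene","s12"); crop(im,"s12",190,80,310,180)
f=im.copy()
E
```

```text
time_s: 32.13
position: [0.5013, 0.0601, 0.2771]
tool_rot: [[-0.0, 0.009, 1.0], [0.0, 1.0, -0.009], [-1.0, 0.0, -0.0]]
ft_force: [0.7, 0.6, -5.7]
grip_width: 0.0482
t 32.13 pos [0.5013 0.0601 0.2771] h0 89.5 w 0.0482 F [ 0.7  0.6 -5.7] | yaw_u 0.01  shift_u x 1.437 y -0.004 z 0.058
s12 scale 5.9
```

View pics/s12.png

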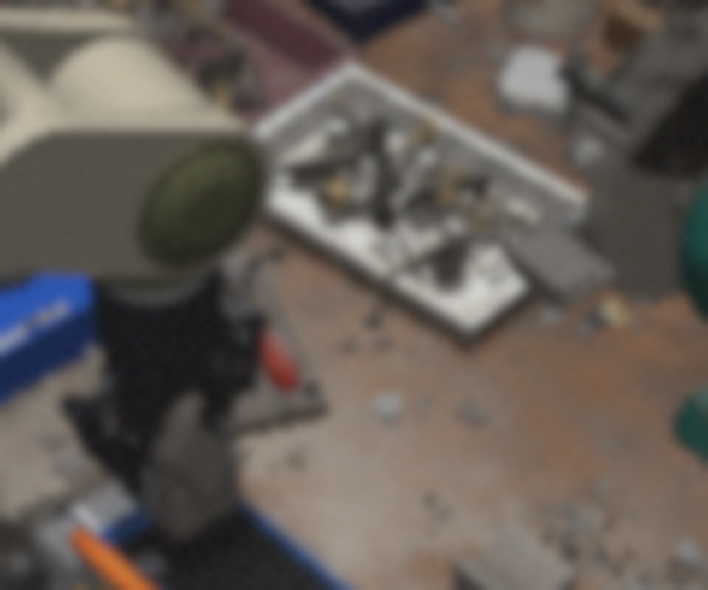

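```bash
python3 -m inch '[[1,[0.3,0,0.05],0],[1,[0.35,0,0],0],[1,[0.3,0,0],0],[1,[0.2,0,0],0],[1,[0.15,0,0],0],[1,[0.1,0,0],0],[1,[0,0,0],0],[1,[0,0,0],0]]'; python3 - <<'E'
from h import *
plan(.503,.060,.2325,89.4)
E
```

```text
time_s: 32.85
position: [0.5053, 0.0594, 0.235]
tool_rot: [[0.002, 0.01, 1.0], [-0.0, 1.0, -0.01], [-1.0, -0.0, 0.002]]
ft_force: [1.9, 0.7, -3.4]
grip_width: 0.048
t 32.85 pos [0.5053 0.0594 0.235 ] h0 89.4 w 0.0480 F [ 1.9  0.7 -3.4] | yaw_u 0.01  shift_u x 0.084 y 0.019 z -0.077
```

```bash
python3 -m inch '[[1,[0.05,0,0],0],[1,[0,0,0],0],[0.2,[0,0,0],0],[-0.2,[0,0,0],0],[-0.6,[0,0,0],0],[-0.6,[0,0,0],0],[-0.6,[0,0,0],0],[-0.6,[-0.2,0,0],0]]'; python3 -m inch '[[-0.6,[-0.5,0,0],0],[-0.6,[-1,0,0],0],[-0.6,[-1,0,0],0],[-1,[-0.6,0,0],0],[-1,[0,1,0],0],[-1,[0,1,0],0],[-1,[0,1,0],0],[-1,[0,1,0],0]]';python3 - <<'E'
from h import *
im=shot("top","t13"); crop(im,"t13",175,135,315,235)
im=shot("scene","s13"); crop(im,"s13",180,110,330,220)
plan(.643,-.0863,.26,89.4)
E
```

```text
time_s: 33.52
position: [0.5066, 0.0591, 0.2398]
tool_rot: [[0.007, 0.01, 1.0], [-0.001, 1.0, -0.01], [-1.0, -0.001, 0.007]]
ft_force: [9.6, -0.0, -6.1]
grip_width: 0.0678
time_s: 34.18
position: [0.5059, 0.1807, 0.3326]
tool_rot: [[0.001, 0.01, 1.0], [0.0, 1.0, -0.01], [-1.0, 0.0, 0.001]]
ft_force: [0.7, 0.5, 0.4]
grip_width: 0.0856
t13 scale 5.643
s13 scale 5.267
t 34.28 pos [0.5056 0.1826 0.3324] h0 89.7 w 0.0857 F [-0.2 -0.5 -0. ] | yaw_u 0.05  shift_u x 2.412 y -8.915 z 4.673
```

View pics/t13.png

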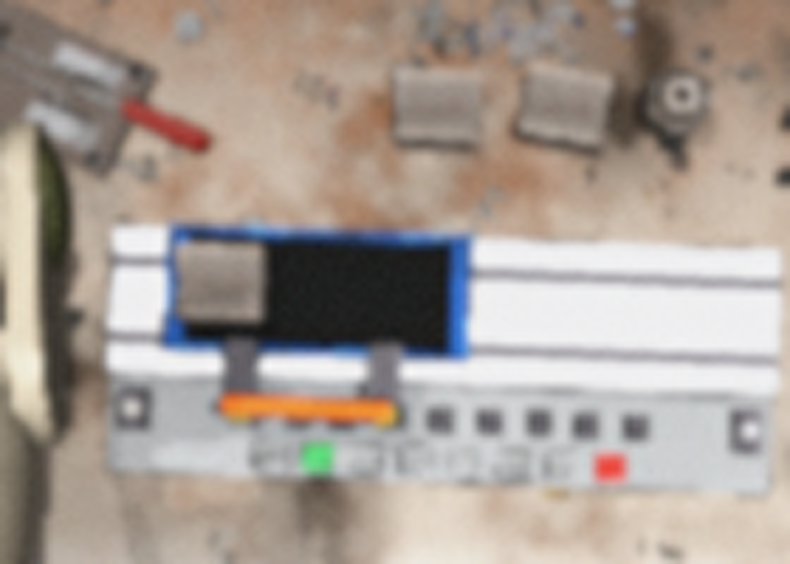

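View pics/s13.png

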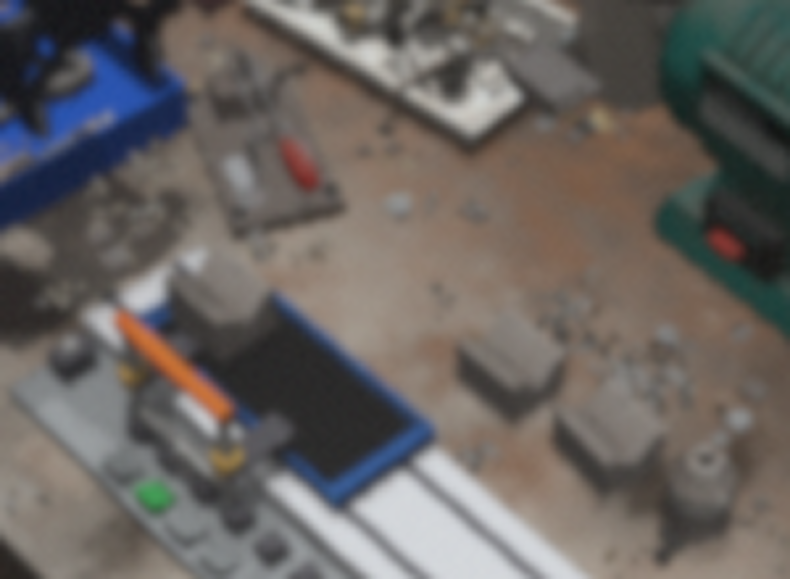

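```bash
python3 - <<'E'
from h import *
f=5.643
def c(u,v,z): return ray("top",175+(u+.5)/f-.5,135+(v+.5)/f-.5,z).round(4)
print([c(*k,.09) for k in((180,243),(266,243),(262,322),(178,318))])
print("rim in L/R",c(188,290,.056),c(448,295,.056),"out",c(170,290,.056),c(469,295,.056),"far in",c(320,242,.056),"near in",c(320,345,.056))
for s,ce in hsv(cv2.imread("pics/t13_raw.png"),(8,150,120),(22,255,255),8)[1]:
    if ce[1]>190: print(ce,ray("top",*ce,.132).round(4))
E
```

```text
[array([0.5324, 0.0894, 0.09  ]), array([0.5338, 0.0299, 0.09  ]), array([0.4787, 0.031 , 0.09  ]), array([0.4802, 0.089 , 0.09  ])]
rim in L/R [0.5032 0.0868 0.056 ] [ 0.5037 -0.0968  0.056 ] out [0.5029 0.0995 0.056 ] [ 0.5041 -0.1116  0.056 ] far in [ 0.5394 -0.0053  0.056 ] near in [ 0.4663 -0.0074  0.056 ]
[229.28, 206.95] [ 0.4177 -0.0057  0.132 ]
```

Block 1 sits flat between y=0.030 and 0.089, with clearance to the rim. Next is the middle block.

```bash
python3 -m inch '[[-1,[0,-1,0.5],0.06],[-1,[0,-1,0.5],0],[-1,[0,-1,0.5],0],[-1,[0,-1,0.5],0],[-1,[0,-1,0.5],0],[-1,[0,-1,0.5],0],[-1,[0.2,-1,0.6],0],[-1,[0.3,-1,0.6],0]]'; python3 -m inch '[[-1,[0.4,-0.6,0.4],0],[-1,[0.5,-0.3,0.1],0],[-1,[0.5,0,0],0],[-1,[0.3,0,0],0],[-1,[0.2,0,0],0],[-1,[0,0,0],0],[-1,[0,0,0],0],[-1,[0,0,0],0]]'; python3 - <<'E'
from h import *
plan(.643,-.0863,.182,89.2)
im=shot("scene","s14"); crop(im,"s14",220,110,340,200)
E
```

```text
time_s: 34.95
position: [0.6291, -0.0646, 0.318]
tool_rot: [[0.002, 0.016, 1.0], [-0.001, 1.0, -0.016], [-1.0, -0.001, 0.002]]
ft_force: [0.4, 1.6, 0.4]
grip_width: 0.0854
time_s: 35.62
position: [0.6433, -0.0893, 0.2612]
tool_rot: [[0.002, 0.014, 1.0], [-0.001, 1.0, -0.014], [-1.0, -0.001, 0.002]]
ft_force: [0.0, -0.2, -0.3]
grip_width: 0.0852
t 35.62 pos [ 0.6433 -0.0893  0.2612] h0 89.2 w 0.0852 F [ 0.  -0.2 -0.3] | yaw_u -0.00  shift_u x 2.641 y 0.098 z -0.012
s14 scale 6.556
```

View pics/s14.png

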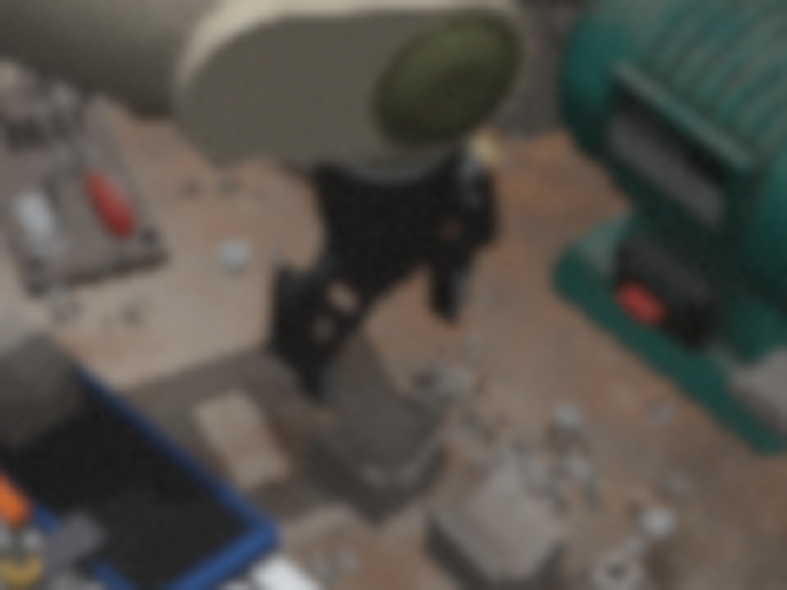

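```bash
python3 -m inch '[[-1,[0.5,0.1,0],0],[-1,[0.5,0,0],0],[-1,[0.5,0,0],0],[-1,[0.5,0,0],0],[-1,[0.4,0,0],0],[-1,[0.2,0,0],0],[-0.5,[0.04,0,0],0],[0,[0,0,0],0]]' 100; python3 -m inch '[[1,[0,0,0],0],[1,[0,0,0],0],[1,[0,0,0],0],[1,[0,0,0],0],[1,[0,0,0],0],[1,[-0.2,0,0],0],[1,[-0.5,0,0],0],[1,[-0.8,0,0],0]]'; python3 -m inch '[[1,[-1,0,0],0],[1,[-1,0,0],0],[1,[-0.4,0.4,-0.4],0],[1,[0,0.4,-0.7],0],[1,[0,0.4,-0.8],0],[1,[0,0.4,-0.8],0],[1,[0,0.4,-0.8],0],[1,[0,0.4,-0.7],0]]'; python3 - <<'E'
from h import *
plan(.503,-.0075,.233,89.4)
E
```

```text
time_s: 36.33
position: [0.6434, -0.0865, 0.1812]
tool_rot: [[0.0, 0.015, 1.0], [-0.0, 1.0, -0.015], [-1.0, -0.0, 0.0]]
ft_force: [-0.5, 0.9, 0.5]
grip_width: 0.0636
time_s: 37.0
position: [0.6426, -0.0863, 0.2238]
tool_rot: [[-0.006, 0.015, 1.0], [0.002, 1.0, -0.015], [-1.0, 0.002, -0.006]]
ft_force: [0.4, 1.6, -4.1]
grip_width: 0.0484
time_s: 37.67
position: [0.5165, -0.012, 0.2976]
tool_rot: [[-0.002, 0.015, 1.0], [0.0, 1.0, -0.015], [-1.0, 0.0, -0.002]]
ft_force: [0.7, -0.1, -6.1]
grip_width: 0.0487
t 37.67 pos [ 0.5165 -0.012   0.2976] h0 89.1 w 0.0487 F [ 0.7 -0.1 -6.1] | yaw_u -0.05  shift_u x 2.155 y 0.144 z -0.452
```

```bash
python3 -m inch '[[1,[0.2,0.14,-0.4],-0.05],[1,[0.5,0,-0.07],0],[1,[0.5,0,0],0],[1,[0.4,0,0],0],[1,[0.25,0,0],0],[1,[0.15,0,0],0],[1,[0.1,0,0],0],[1,[0,0,0],0]]'; python3 - <<'E'
from h import *
plan(.503,-.0075,.232,89.4)
E
```

```text
time_s: 38.33
position: [0.5044, -0.0083, 0.2347]
tool_rot: [[-0.0, 0.011, 1.0], [0.0, 1.0, -0.011], [-1.0, 0.0, -0.0]]
ft_force: [0.5, -0.1, -4.6]
grip_width: 0.0486
t 38.33 pos [ 0.5044 -0.0083  0.2347] h0 89.4 w 0.0486 F [ 0.5 -0.1 -4.6] | yaw_u -0.00  shift_u x 0.090 y 0.026 z -0.045
```

```bash
python3 -m inch '[[1,[0.08,0,0],0],[1,[0,0,0],0],[1,[0,0,0],0],[0.2,[0,0,0],0],[-0.2,[0,0,0],0],[-0.6,[0,0,0],0],[-0.6,[0,0,0],0],[-0.6,[0,0,0],0]]'; python3 -m inch '[[-0.6,[-0.3,0,0],0],[-0.6,[-0.6,0,0],0],[-0.6,[-1,0,0],0],[-1,[-1,0,0],0],[-1,[-0.6,0,0],0],[-1,[0,1,0],0],[-1,[0,1,0],0],[-1,[0,1,0],0]]';  python3 -m inch '[[-1,[0,1,0],0],[-1,[0,1,0],0],[-1,[0,1,0],0],[-1,[0,1,0],0],[-1,[0,0,0],0],[-1,[0,0,0],0],[-1,[0,0,0],0],[-1,[0,0,0],0]]';python3 - <<'E'
from h import *
im=shot("top","t15"); crop(im,"t15",175,135,315,235); crop(im,"t15b",260,140,305,170)
im=shot("scene","s15"); crop(im,"s15",180,110,330,220)
plan(.6468,-.1781,.26,81)
E
```

```text
time_s: 39.0
position: [0.5044, -0.0083, 0.2329]
tool_rot: [[0.001, 0.01, 1.0], [-0.0, 1.0, -0.01], [-1.0, -0.0, 0.001]]
ft_force: [-0.0, 0.7, 0.3]
grip_width: 0.0682
time_s: 39.67
position: [0.505, 0.0826, 0.3388]
tool_rot: [[0.002, 0.012, 1.0], [-0.0, 1.0, -0.012], [-1.0, 0.0, 0.002]]
ft_force: [0.0, -0.1, -0.2]
grip_width: 0.0854
time_s: 40.33
position: [0.5066, 0.2009, 0.3379]
tool_rot: [[0.0, 0.012, 1.0], [-0.0, 1.0, -0.012], [-1.0, -0.0, 0.0]]
ft_force: [-0.4, 0.2, -1.1]
grip_width: 0.0856
t15 scale 5.643
t15b scale 17.556
s15 scale 5.267
t 40.43 pos [0.5067 0.2008 0.3378] h0 89.3 w 0.0852 F [-0.2 -0.1  0.5] | yaw_u 1.66  shift_u x 2.592 y -11.743 z 6.589
```

View pics/t15.png

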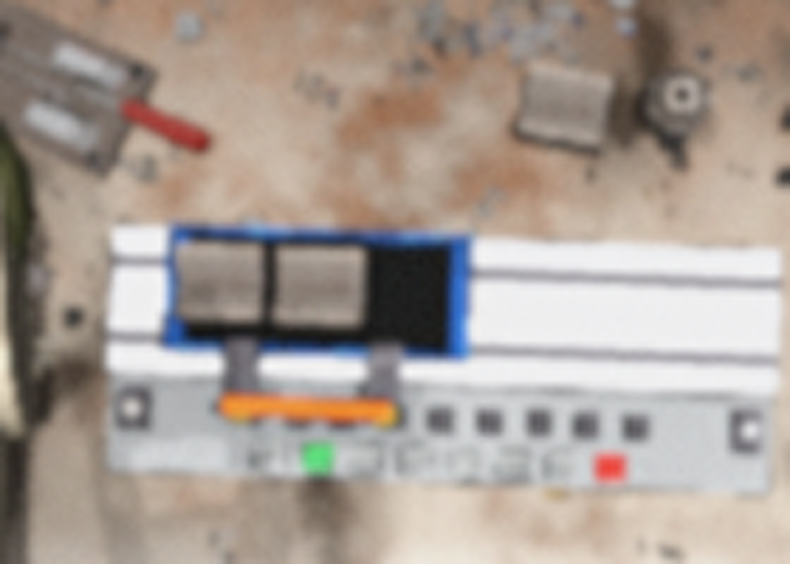

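View pics/s15.png

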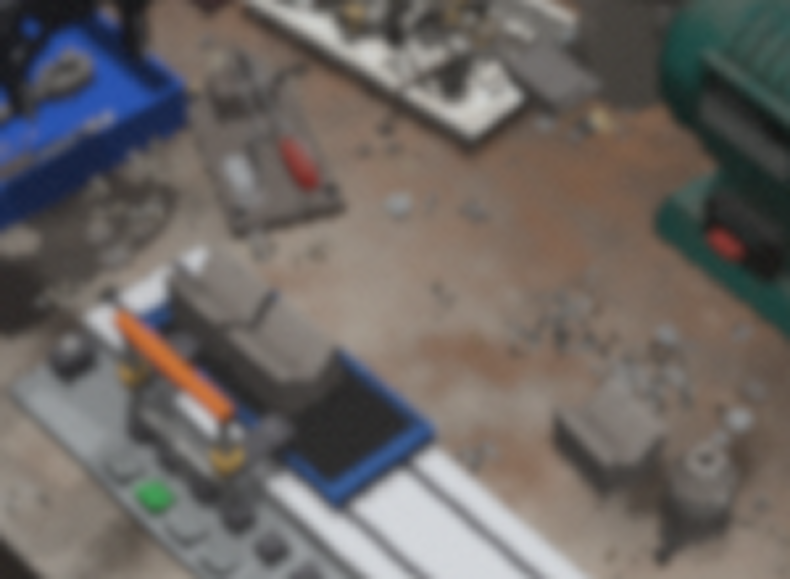

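View pics/t15b.png

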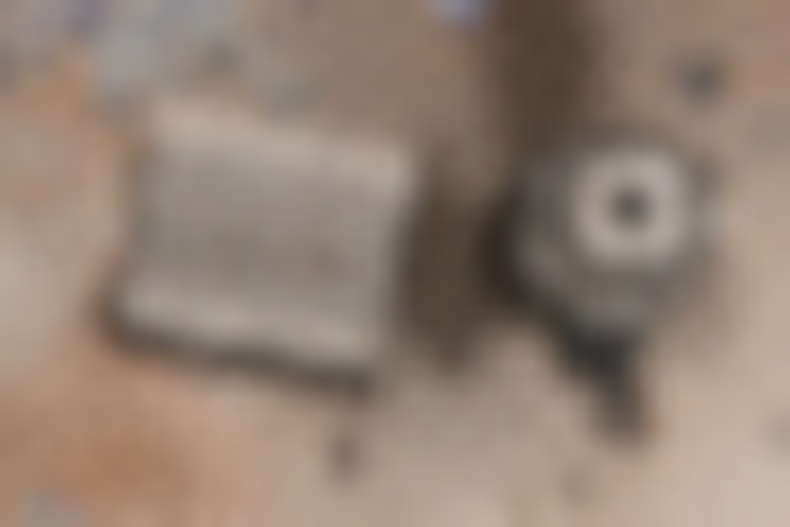

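```bash
python3 - <<'E'
from h import *
def c(u,v,z,f=5.643,u0=175,v0=135): return ray("top",u0+(u+.5)/f-.5,v0+(v+.5)/f-.5,z)
print("M edges",c(275,290,.09).round(4),c(367,290,.09).round(4))
P=np.array([c(u,v,.04,17.556,260,140) for u,v in((150,112),(413,155),(380,352),(122,305))])
e=P[0]-P[1]+P[3]-P[2]; e2=P[0]-P[3]+P[1]-P[2]
print(P.mean(0).round(4),np.degrees(np.arctan2(e[1],e[0])),np.degrees(np.arctan2(e2[1],e2[0])),np.linalg.norm(e)/2,np.linalg.norm(e2)/2)
E
python3 -m inch '[[-1,[0,-1,0.4],0],[-1,[0,-1,0.4],0],[-1,[0,-1,0.4],0],[-1,[0,-1,0.5],0],[-1,[0,-1,0.6],0],[-1,[0,-1,0.6],0],[-1,[0,-1,0.7],0],[-1,[0,-1,0.7],0]]'; python3 - <<'E'
from h import *
plan(.6468,-.1781,.26,81)
E
```

```text
M edges [0.5012 0.0227 0.09  ] [ 0.5026 -0.0409  0.09  ]
[ 0.6469 -0.1777  0.04  ] 81.39862034690458 -7.766479643237736 0.06123322598977872 0.046362039955614394
time_s: 41.1
position: [0.6334, -0.0422, 0.3378]
tool_rot: [[0.0, 0.012, 1.0], [0.0, 1.0, -0.012], [-1.0, 0.0, 0.0]]
ft_force: [0.5, 0.3, -0.0]
grip_width: 0.0855
t 41.10 pos [ 0.6334 -0.0422  0.3378] h0 89.3 w 0.0855 F [ 0.5  0.3 -0. ] | yaw_u 1.66  shift_u x 2.592 y -4.405 z 1.150
```

```bash
python3 -m inch '[[-1,[0,0,0],0.8],[-1,[0,0,0],0.8],[-1,[0,-1,0.3],0],[-1,[0.3,-1,0.3],0],[-1,[0.4,-1,0.3],0],[-1,[0.5,-0.9,0.2],0],[-1,[0.5,-0.5,0],0],[-1,[0.5,0,0],0]]'; python3 - <<'E'
from h import *
plan(.6468,-.178,.182,81.6)
im=shot("scene","s16"); crop(im,"s16",220,110,340,200)
E
```

```text
time_s: 41.77
position: [0.6451, -0.1795, 0.2706]
tool_rot: [[-0.0, 0.154, 0.988], [-0.001, 0.988, -0.154], [-1.0, -0.001, 0.0]]
ft_force: [0.5, -0.3, -0.3]
grip_width: 0.0854
t 41.77 pos [ 0.6451 -0.1795  0.2706] h0 81.1 w 0.0854 F [ 0.5 -0.3 -0.3] | yaw_u -0.09  shift_u x 2.953 y 0.056 z 0.049
s16 scale 6.556
```

View pics/s16.png

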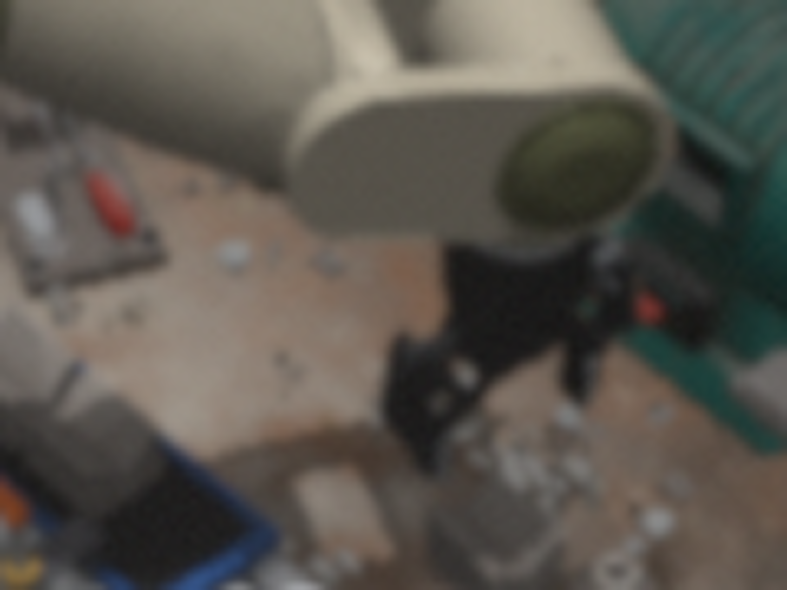

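```bash
python3 -m inch '[[-1,[0.5,0.05,0.05],-0.06],[-1,[0.6,0,0],0],[-1,[0.6,0,0],0],[-1,[0.5,0,0],0],[-1,[0.4,0,0],0],[-1,[0.25,0,0],0],[-0.5,[0.1,0,0],0],[0,[0,0,0],0]]' 100; python3 -m inch '[[1,[0,0,0],0],[1,[0,0,0],0],[1,[0,0,0],0],[1,[0,0,0],0],[1,[0,0,0],0],[1,[-0.2,0,0],0],[1,[-0.5,0,0],0],[1,[-0.8,0,0],0]]'; python3 -m inch '[[1,[-1,0,0],0],[1,[-1,0,0],0],[1,[-0.4,0,0],-0.8],[1,[0,0,0],-0.8],[1,[0,0.5,-0.6],0],[1,[0,0.6,-0.8],0],[1,[0,0.6,-0.8],0],[1,[0,0.6,-0.8],0]]'; python3 - <<'E'
from h import *
plan(.503,-.0745,.233,89.4)
E
```

```text
time_s: 42.48
position: [0.6476, -0.1739, 0.1829]
tool_rot: [[-0.0, 0.144, 0.99], [0.0, 0.99, -0.144], [-1.0, 0.0, -0.0]]
ft_force: [-0.2, -0.1, 0.3]
grip_width: 0.0638
time_s: 43.15
position: [0.647, -0.1736, 0.2255]
tool_rot: [[-0.006, 0.144, 0.989], [0.003, 0.99, -0.144], [-1.0, 0.002, -0.007]]
ft_force: [-0.2, -0.5, -5.9]
grip_width: 0.0486
time_s: 43.82
position: [0.5565, -0.1035, 0.2993]
tool_rot: [[-0.002, 0.005, 1.0], [0.001, 1.0, -0.005], [-1.0, 0.001, -0.002]]
ft_force: [0.5, 0.8, -6.3]
grip_width: 0.0485
t 43.82 pos [ 0.5565 -0.1035  0.2993] h0 89.7 w 0.0485 F [ 0.5  0.8 -6.3] | yaw_u 0.06  shift_u x 2.211 y 0.948 z -1.794
```

```bash
python3 -m inch '[[1,[0,0.5,-0.8],0.06],[1,[0,0.4,-0.7],0],[1,[0.3,0.18,-0.3],0],[1,[0.4,0,0],0],[1,[0.4,0,0],0],[1,[0.3,0,0],0],[1,[0.1,0,0],0],[1,[0,0,0],0]]'; python3 - <<'E'
from h import *
plan(.503,-.0705,.2335,89.4)
im=shot("scene","s17"); crop(im,"s17",190,120,310,210)
E
```

```text
time_s: 44.48
position: [0.5042, -0.0715, 0.2543]
tool_rot: [[-0.002, 0.011, 1.0], [0.001, 1.0, -0.011], [-1.0, 0.001, -0.002]]
ft_force: [0.9, -0.2, -5.8]
grip_width: 0.0483
t 44.48 pos [ 0.5042 -0.0715  0.2543] h0 89.4 w 0.0483 F [ 0.9 -0.2 -5.8] | yaw_u -0.00  shift_u x 0.693 y 0.034 z -0.039
s17 scale 6.556
```

View pics/s17.png

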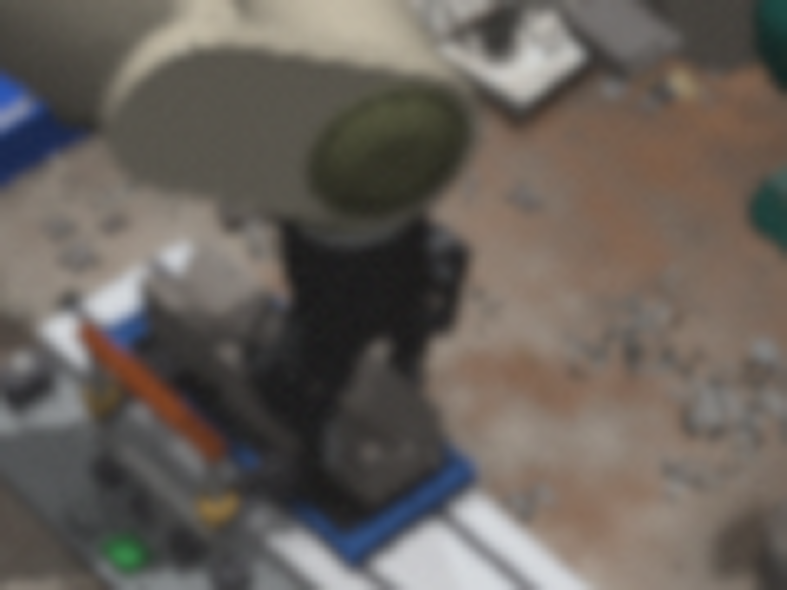

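The block hovers inside the end rim at (385,440). Lowering it and releasing.

```bash
python3 -m inch '[[1,[0.25,0.03,-0.03],0],[1,[0.2,0,0],0],[1,[0.15,0,0],0],[1,[0.1,0,0],0],[1,[0.02,0,0],0],[1,[0,0,0],0],[1,[0,0,0],0],[0.2,[0,0,0],0]]'; python3 -m inch '[[-0.2,[0,0,0],0],[-0.6,[0,0,0],0],[-0.6,[0,0,0],0],[-0.6,[0,0,0],0],[-0.6,[-0.3,0,0],0],[-0.6,[-0.6,0,0],0],[-0.6,[-1,0,0],0],[-0.6,[-1,0,0],0]]'; python3 -m inch '[[-0.6,[-1,0,0],0],[-0.6,[-1,0.5,0],0],[-0.6,[0,1,0],0],[-0.6,[0,1,0],0],[-0.6,[0,1,0],0],[-0.6,[0,1,0],0],[-0.6,[0,1,0],0],[-0.6,[0,1,0],0]]'; python3 - <<'E'
from h import *
im=shot("top","t18"); crop(im,"t18",175,135,315,235)
im=shot("scene","s18"); crop(im,"s18",180,110,330,220)
for s,ce in hsv(cv2.imread("pics/t18_raw.png"),(8,150,120),(22,255,255),8)[1]:
    if ce[1]>190: print(s,ce,ray("top",*ce,.132).round(4))
plan(.418,-.006,.33,89.4)
E
```

```text
time_s: 45.2
position: [0.5035, -0.0708, 0.2343]
tool_rot: [[0.001, 0.01, 1.0], [-0.001, 1.0, -0.01], [-1.0, -0.001, 0.001]]
ft_force: [-1.2, -0.9, 5.0]
grip_width: 0.0484
time_s: 45.87
position: [0.5032, -0.0706, 0.3211]
tool_rot: [[-0.001, 0.011, 1.0], [0.001, 1.0, -0.011], [-1.0, 0.001, -0.001]]
ft_force: [0.2, -0.5, 0.0]
grip_width: 0.0686
time_s: 46.53
position: [0.5051, 0.1259, 0.3806]
tool_rot: [[0.001, 0.011, 1.0], [-0.0, 1.0, -0.011], [-1.0, -0.0, 0.001]]
ft_force: [1.0, -0.6, 0.3]
grip_width: 0.0684
t18 scale 5.643
s18 scale 5.267
[214, 205, 31, 5, 96] [229.23, 206.97] [ 0.4176 -0.0055  0.132 ]
t 46.63 pos [0.5049 0.1276 0.3805] h0 89.6 w 0.0680 F [ 0.2 -1.1  0.5] | yaw_u 0.05  shift_u x 1.685 y -4.484 z -2.850
```

View pics/t18.png

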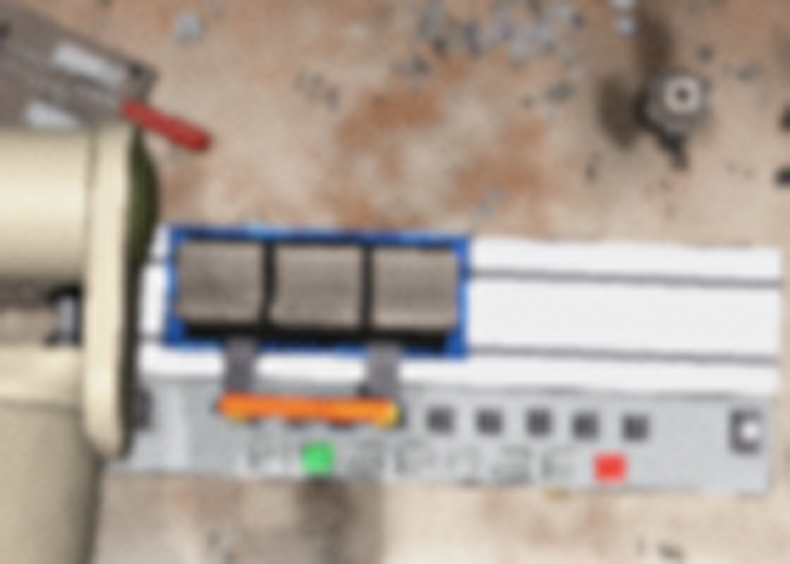

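View pics/s18.png

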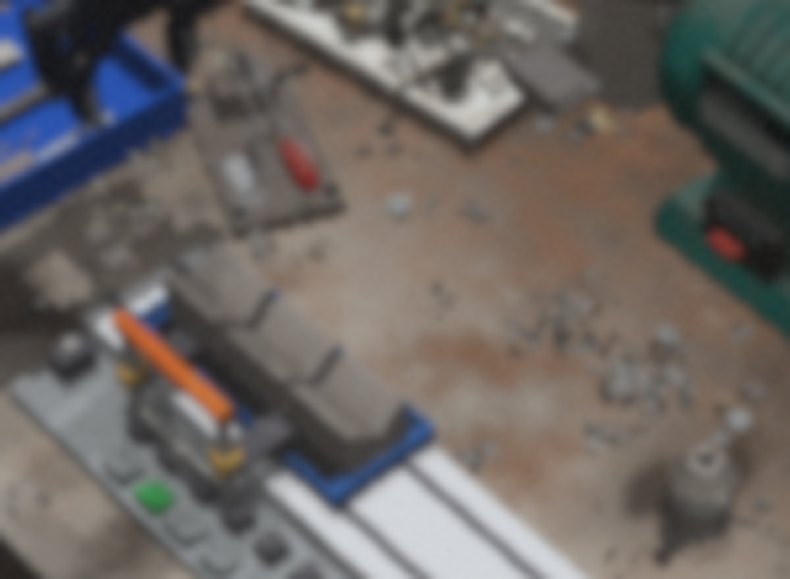

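All three blocks lie flat inside the rim: their tops are level and there are gaps at (268,285) and (368,290) in the top crop. Back to the bar.

```bash
python3 -m inch '[[-0.3,[0,-0.2,-0.8],0.04],[-0.3,[0,-0.4,-0.9],0],[-0.3,[0,-0.8,-0.8],0],[-0.3,[0,-1,-0.35],0],[-0.3,[0.2,-1,0],0],[-0.3,[0.4,-0.8,0],0],[-0.3,[0.5,-0.28,0],0],[-0.3,[0.5,0,0],0]]'; python3 - <<'E'
from h import *
plan(.4178,-.006,.28,89.4)
im=shot("scene","s19"); crop(im,"s19",170,120,290,210)
E
```

```text
time_s: 47.3
position: [0.418, -0.0111, 0.3323]
tool_rot: [[0.002, 0.017, 1.0], [-0.001, 1.0, -0.017], [-1.0, -0.001, 0.002]]
ft_force: [-0.1, -1.0, -0.5]
grip_width: 0.0557
t 47.30 pos [ 0.418  -0.0111  0.3323] h0 89.0 w 0.0557 F [-0.1 -1.  -0.5] | yaw_u -0.08  shift_u x 1.742 y 0.171 z -0.007
s19 scale 6.556
```

View pics/s19.png

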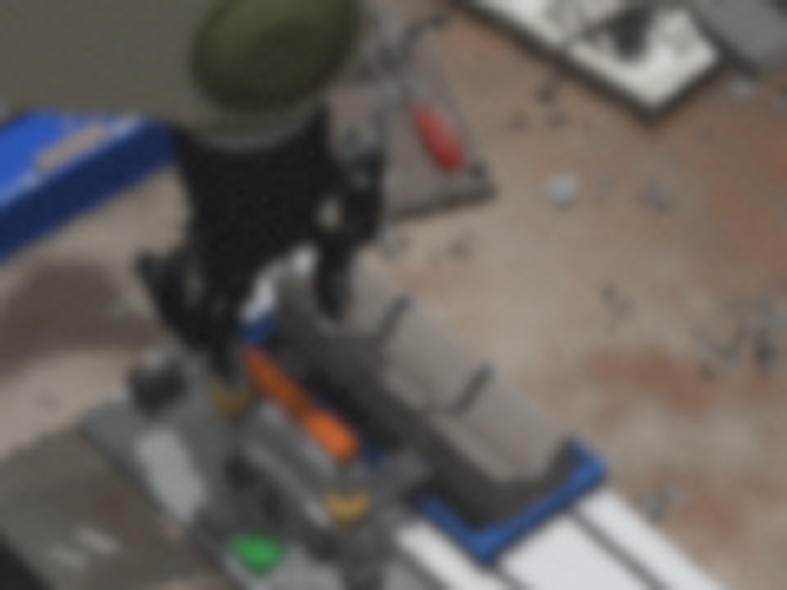

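```bash
python3 -m inch '[[-0.3,[0.4,0.17,0],-0.08],[-0.3,[0.4,0,0],0],[-0.3,[0.4,0,0],0],[-0.3,[0.3,0,0],0],[-0.3,[0.2,0,0],0],[-0.3,[0.02,0,0],0],[0.3,[0,0,0],0],[0.6,[0,0,0],0]]' 30; python3 -m inch '[[1,[0,0,0],0],[1,[0,0,0],0],[1,[0,0,0],0],[1,[0,0,0],0],[1,[0,0,0],0],[1,[0,0,0],0],[1,[0,0,0],0],[1,[0,0,0],0]]';  python3 -m inch '[[1,[-0.2,0,0],0],[1,[-0.2,0,0],0],[1,[-0.2,0,0],0],[1,[-0.13,0,0],0],[1,[0,0,0],0],[1,[0,0,0],0],[1,[0,0,0],0],[1,[0,0,0],0]]' 60; python3 - <<'E'
from h import *
plan(.4178,-.006,.3022,89.4)
E
```

```text
time_s: 48.02
position: [0.4182, -0.0038, 0.2814]
tool_rot: [[0.001, 0.007, 1.0], [-0.0, 1.0, -0.007], [-1.0, -0.0, 0.001]]
ft_force: [1.5, 0.2, 0.8]
grip_width: 0.0325
time_s: 48.68
position: [0.4178, -0.0037, 0.2814]
tool_rot: [[-0.0, 0.007, 1.0], [-0.0, 1.0, -0.007], [-1.0, -0.0, -0.0]]
ft_force: [-3.5, -0.6, 4.8]
grip_width: 0.0129
time_s: 49.35
position: [0.4179, -0.0038, 0.3024]
tool_rot: [[-0.001, 0.007, 1.0], [0.0, 1.0, -0.007], [-1.0, 0.0, -0.001]]
ft_force: [-1.9, -0.4, -6.8]
grip_width: 0.0118
t 49.35 pos [ 0.4179 -0.0038  0.3024] h0 89.6 w 0.0118 F [-1.9 -0.4 -6.8] | yaw_u 0.04  shift_u x 0.008 y -0.075 z -0.004
```

```bash
python3 -m inch '[[1,[0,-0.05,0],0.04],[1,[0,-0.1,0],0],[1,[0,-0.15,0],0],[1,[0,-0.2,0],0],[1,[0,-0.2,0],0],[1,[0,-0.2,0],0],[1,[0,-0.2,0],0],[1,[0,-0.2,0],0]]'; python3 - <<'E'
from h import *
plan(.4178,-.2138,.3022,89.4)
E
```

```text
time_s: 50.02
position: [0.4175, -0.0435, 0.3026]
tool_rot: [[-0.001, 0.011, 1.0], [0.0, 1.0, -0.011], [-1.0, 0.0, -0.001]]
ft_force: [-5.2, 1.0, -7.1]
grip_width: 0.0118
t 50.02 pos [ 0.4175 -0.0435  0.3026] h0 89.4 w 0.0118 F [-5.2  1.  -7.1] | yaw_u -0.00  shift_u x 0.013 y -5.676 z 0.070
```

```bash
python3 -m inch '[[1,[0,-0.2,-0.02],0],[1,[0,-0.2,0],0],[1,[0,-0.2,0],0],[1,[0,-0.2,0],0],[1,[0,-0.2,0],0],[1,[0,-0.2,0],0],[1,[0,-0.2,0],0],[1,[0,-0.2,0],0]]'; python3 -m inch '[[1,[0,-0.2,-0.01],0],[1,[0,-0.2,0],0],[1,[0,-0.2,0],0],[1,[0,-0.2,0],0],[1,[0,-0.2,0],0],[1,[0,-0.2,0],0],[1,[0,-0.2,0],0],[1,[0,-0.2,0],0]]'; python3 - <<'E'
from h import *
plan(.4178,-.2138,.3022,89.4)
E
```

```text
time_s: 50.68
position: [0.4166, -0.0914, 0.3027]
tool_rot: [[0.0, 0.01, 1.0], [-0.0, 1.0, -0.01], [-1.0, -0.0, 0.0]]
ft_force: [-2.8, 1.0, -7.1]
grip_width: 0.0117
time_s: 51.35
position: [0.4159, -0.1394, 0.3028]
tool_rot: [[0.0, 0.011, 1.0], [-0.0, 1.0, -0.011], [-1.0, -0.0, 0.0]]
ft_force: [0.1, 0.4, -6.5]
grip_width: 0.0119
t 51.35 pos [ 0.4159 -0.1394  0.3028] h0 89.4 w 0.0119 F [ 0.1  0.4 -6.5] | yaw_u -0.00  shift_u x 0.020 y -2.480 z 0.091
```

```bash
python3 -m inch '[[1,[0,-0.2,0],0],[1,[0,-0.2,0],0],[1,[0,-0.2,0],0],[1,[0,-0.2,0],0],[1,[0,-0.2,0],0],[1,[0,-0.2,0],0],[1,[0,-0.2,0],0],[1,[0,-0.2,0],0]]'; python3 -m inch '[[1,[0,-0.2,0],0],[1,[0,-0.2,0],0],[1,[0,-0.2,0],0],[1,[0,-0.15,0],0],[1,[0,-0.1,0],0],[1,[0,-0.03,0],0],[1,[0,0,0],0],[1,[0,0,0],0]]'; python3 - <<'E'
from h import *
plan(.4158,-.2138,.2805,89.4)
im=shot("top","t20"); crop(im,"t20",175,135,315,235)
im=shot("scene","s20"); crop(im,"s20",180,140,330,250)
E
```

```text
time_s: 52.02
position: [0.4153, -0.1874, 0.3027]
tool_rot: [[0.0, 0.01, 1.0], [-0.0, 1.0, -0.01], [-1.0, -0.0, 0.0]]
ft_force: [0.9, 1.4, -5.8]
grip_width: 0.0116
time_s: 52.68
position: [0.415, -0.2131, 0.3027]
tool_rot: [[-0.0, 0.011, 1.0], [0.0, 1.0, -0.011], [-1.0, 0.0, -0.0]]
ft_force: [-0.2, -0.1, -7.5]
grip_width: 0.0118
t 52.68 pos [ 0.415  -0.2131  0.3027] h0 89.4 w 0.0118 F [-0.2 -0.1 -7.5] | yaw_u -0.00  shift_u x 0.740 y -0.023 z 0.028
t20 scale 5.643
s20 scale 5.267
```

View pics/t20.png

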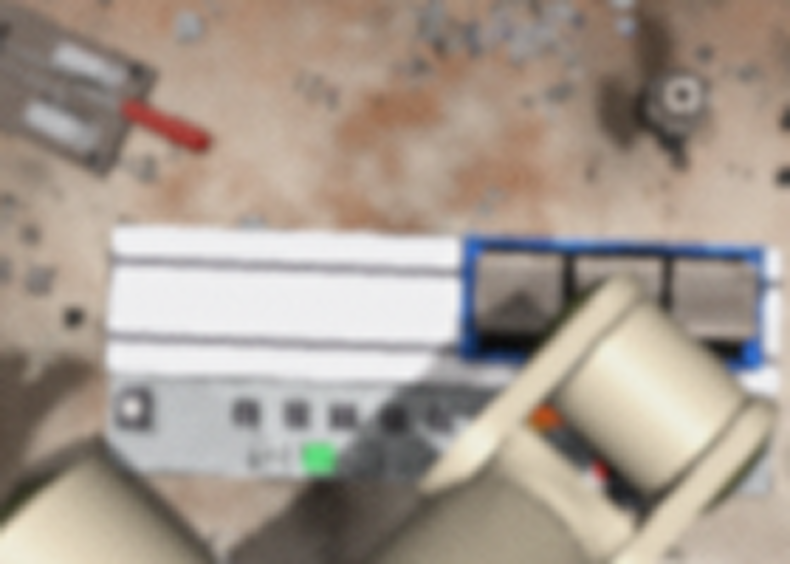

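View pics/s20.png

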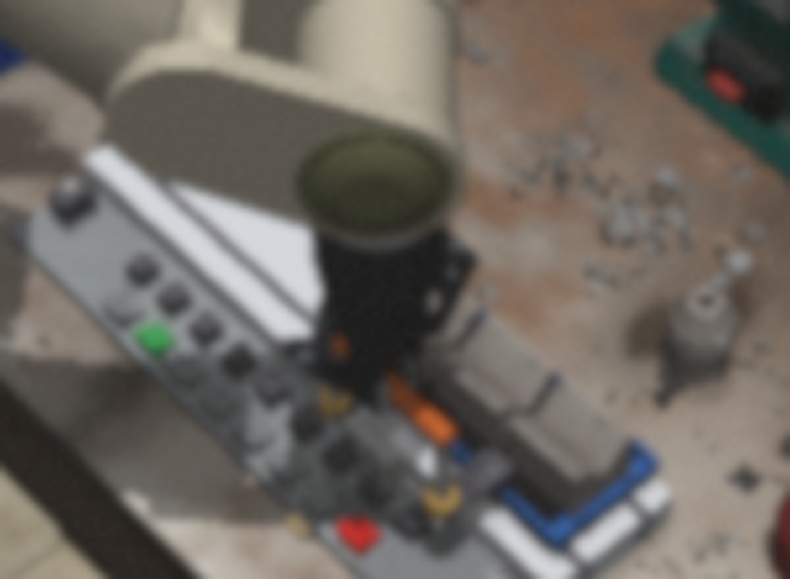

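The carriage is level with the red clip to within about 3 mm, and the blocks are still in place. Lowering the bar and releasing.

```bash
python3 -m inch '[[1,[0.15,0,0],0],[1,[0.2,0,0],0],[1,[0.2,0,0],0],[1,[0.15,0,0],0],[1,[0.03,0,0],0],[1,[0,0,0],0],[1,[0,0,0],0],[1,[0,0,0],0]]'; python3 -m inch '[[0.3,[0,0,0],0],[0,[0,0,0],0],[-0.3,[0,0,0],0],[-0.3,[0,0,0],0],[-0.3,[0,0,0],0],[-0.3,[-0.5,0,0],0],[-0.3,[-1,0,0],0],[-0.3,[-1,0,0],0]]';  python3 -m inch '[[-0.3,[-1,0,0],0],[-0.3,[-0.5,1,0],0],[-0.3,[0,1,0],0],[-0.3,[0,1,0],0],[-0.3,[0,1,0],0],[-0.3,[0,1,0],0],[-0.3,[0,1,0],0],[-0.3,[0,1,0],0]]'; python3 -m inch '[[-0.3,[0,1,0],0],[-0.3,[0,1,0],0],[-0.3,[0,1,0],0],[-0.3,[0,1,0],0],[-0.3,[0,1,0],0],[-0.3,[0,0,0],0],[-0.3,[0,0,0],0],[-0.3,[0,0,0],0]]'; python3 - <<'E'
from h import *
im=shot("top","t21"); crop(im,"t21",90,130,330,240)
sc=shot("scene","s21"); crop(sc,"s21",180,130,330,240)
for nm,lo,hi,z in(("green",(45,90,90),(80,255,255),.03),("orange",(8,150,120),(22,255,255),.132),("red",(0,150,150),(8,255,255),.03)):
    for s,ce in hsv(im,lo,hi,8)[1]:
        if 190<ce[0]<330 and ce[1]>190: print(nm,s,ce,ray("top",*ce,z).round(4))
plan(0,0,0)
E
```

```text
time_s: 53.45
position: [0.4149, -0.2134, 0.2814]
tool_rot: [[0.0, 0.01, 1.0], [-0.001, 1.0, -0.01], [-1.0, -0.001, 0.0]]
ft_force: [-5.0, -1.0, 7.0]
grip_width: 0.0119
time_s: 54.12
position: [0.4149, -0.2131, 0.3562]
tool_rot: [[-0.002, 0.011, 1.0], [0.002, 1.0, -0.011], [-1.0, 0.002, -0.002]]
ft_force: [0.5, -0.5, -0.3]
grip_width: 0.0555
time_s: 54.78
position: [0.4169, -0.0017, 0.4009]
tool_rot: [[0.0, 0.011, 1.0], [-0.0, 1.0, -0.011], [-1.0, 0.0, 0.0]]
ft_force: [0.9, 0.3, 0.9]
grip_width: 0.0558
time_s: 55.45
position: [0.4188, 0.1466, 0.4007]
tool_rot: [[-0.0, 0.01, 1.0], [-0.0, 1.0, -0.01], [-1.0, -0.0, -0.0]]
ft_force: [0.1, -0.8, 0.0]
grip_width: 0.0556
t21 scale 3.292
s21 scale 5.267
green [229, 214, 5, 5, 22] [231.05, 215.73] [ 0.3876 -0.007   0.03  ]
green [186, 238, 26, 11, 116] [198.59, 242.32] [0.279  0.1194 0.03  ]
green [213, 238, 14, 8, 47] [218.53, 240.98] [0.2859 0.0401 0.03  ]
orange [269, 207, 30, 5, 94] [283.29, 208.9] [ 0.4147 -0.2102  0.132 ]
red [281, 216, 4, 3, 11] [282.64, 217.09] [ 0.3865 -0.2148  0.03  ]
t 55.55 pos [0.4189 0.146  0.4008] h0 89.3 w 0.0556 F [ 0.2 -0.5  0. ] | yaw_u 0.00  shift_u x 13.360 y -5.032 z -13.905
```

View pics/t21.png

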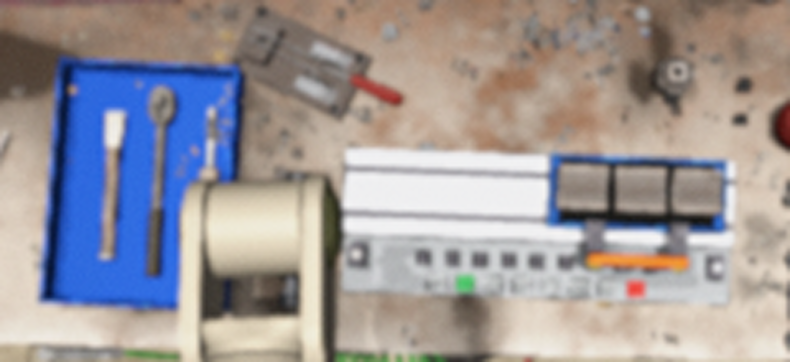

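View pics/s21.png

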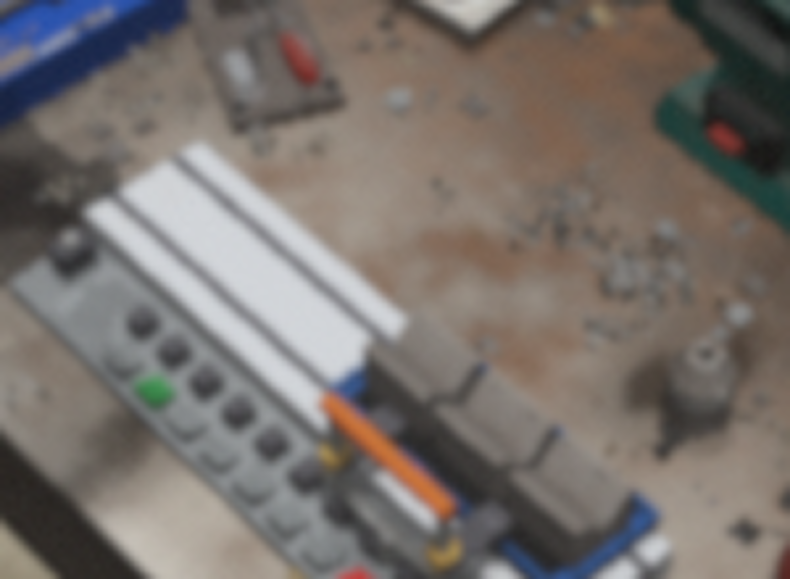

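Orange is 4.6 mm off red here, so I'll check that the bar is really down. I'll triangulate its height from both views and compare with the earlier latched pictures.

```bash
python3 - <<'E'
from h import *
def tri(a,b):
    A=[];c=[]
    for n,(u,v) in(("top",a),("scene",b)):
        p=optics.camera_params(n); d=p['rotation']@np.array([(u-p['cx'])/p['fx'],(v-p['cy'])/p['fy'],1.]); d/=np.linalg.norm(d); M=np.eye(3)-np.outer(d,d); A.append(M); c.append(M@p['xyz'])
    return np.linalg.solve(sum(A),sum(c))
for k in("6","9","13","18","21"):
    o=[]
    for n in("t","s"):
        im=cv2.imread(f"pics/{n}{k}_raw.png"); cs=[c for c in hsv(im,(6,140,110),(22,255,255),30)[1] if 190<c[1][0]<330 and c[1][1]>140]
        cs.sort(key=lambda c:-c[0][4]); o.append(cs[0]);
    print(k,o,tri(o[0][1],o[1][1]).round(4))
E
```

```text
6 [([206, 205, 31, 5, 90], [221.64, 206.7]), ([196, 165, 21, 19, 88], [206.26, 173.5])] [0.4171 0.0238 0.1322]
9 [([215, 205, 30, 5, 101], [229.75, 207.01]), ([203, 171, 21, 19, 79], [213.06, 179.61])] [ 0.4185 -0.0074  0.1252]
13 [([214, 205, 31, 5, 105], [229.08, 206.95]), ([203, 170, 21, 20, 86], [212.2, 178.97])] [ 0.418  -0.0046  0.1267]
18 [([214, 205, 31, 5, 105], [229.47, 206.96]), ([203, 170, 21, 19, 88], [212.45, 179.06])] [ 0.418  -0.0062  0.1275]
21 [([268, 207, 31, 5, 103], [283.15, 208.98]), ([242, 206, 24, 22, 99], [252.86, 215.71])] [ 0.4158 -0.211   0.1241]
```

Triangulated bar height is 0.124, against 0.125–0.128 when latched earlier, so it is down. The 4 mm offset is right at the edge of the play, so I'll regrip the bar while it is down, centre the carriage gently and feel the lock.

```bash
python3 -m inch '[[-0.3,[0,-1,0],0],[-0.3,[0,-1,0],0],[-0.3,[0,-1,0],0],[-0.3,[0,-1,0],0],[-0.3,[0,-1,0],0],[-0.3,[0,-1,0],0],[-0.3,[0,-1,0],0],[-0.3,[0,-1,0],0]]' 30; python3 -m inch '[[-0.3,[0.3,-1,0],0],[-0.3,[0.5,-1,0],0],[-0.3,[0.5,-1,0],0],[-0.3,[0.5,-0.9,0],0],[-0.3,[0.5,0,0],0],[-0.3,[0.2,0,0],0],[-0.3,[0,0,0],0],[-0.3,[0,0,0],0]]'; python3 - <<'E'
from h import *
plan(.415,-.2125,.2805,89.4)
E
```

```text
time_s: 56.22
position: [0.4156, -0.0955, 0.401]
tool_rot: [[0.0, 0.012, 1.0], [-0.0, 1.0, -0.012], [-1.0, -0.0, 0.0]]
ft_force: [0.9, 0.2, -0.8]
grip_width: 0.0554
time_s: 56.88
position: [0.4149, -0.21, 0.3263]
tool_rot: [[0.0, 0.011, 1.0], [0.0, 1.0, -0.011], [-1.0, 0.0, 0.0]]
ft_force: [-0.2, 0.2, 0.4]
grip_width: 0.0554
t 56.88 pos [ 0.4149 -0.21    0.3263] h0 89.4 w 0.0554 F [-0.2  0.2  0.4] | yaw_u -0.00  shift_u x 1.525 y -0.082 z 0.006
```

```bash
python3 -m inch '[[-0.3,[0.4,-0.08,0],0],[-0.3,[0.4,0,0],0],[-0.3,[0.35,0,0],0],[-0.3,[0.25,0,0],0],[-0.3,[0.1,0,0],0],[0.3,[0,0,0],0],[1,[0,0,0],0],[1,[0,0,0],0]]' 30; python3 -m inch '[[1,[0,0,0],0],[1,[0,0,0],0],[1,[0,0,0],0],[1,[0,0,0],0],[1,[0,0,0],0],[1,[0,0,0],0],[1,[0,0,0],0],[1,[0,0,0],0]]'; python3 -m inch '[[1,[0,-0.03,0],0],[1,[0,-0.03,0],0],[1,[0,0,0],0],[1,[0,0,0],0],[1,[0,0,0],0],[1,[0,0,0],0],[1,[0,0,0],0],[1,[0,0,0],0]]'; python3 -m inch '[[1,[0,-0.03,0],0],[1,[0,-0.03,0],0],[1,[0,0,0],0],[1,[0,0,0],0],[1,[0,0,0],0],[1,[0,0,0],0],[1,[0,0,0],0],[1,[0,0,0],0]]'
```

```text
time_s: 57.55
position: [0.4151, -0.2125, 0.2815]
tool_rot: [[0.001, 0.01, 1.0], [-0.001, 1.0, -0.01], [-1.0, -0.001, 0.001]]
ft_force: [-0.4, 0.1, -0.7]
grip_width: 0.0199
time_s: 58.22
position: [0.4149, -0.2126, 0.2815]
tool_rot: [[0.0, 0.01, 1.0], [-0.001, 1.0, -0.01], [-1.0, -0.001, 0.0]]
ft_force: [-2.4, 1.1, 6.0]
grip_width: 0.0128
time_s: 58.88
position: [0.4149, -0.2145, 0.2815]
tool_rot: [[0.0, 0.01, 1.0], [-0.001, 1.0, -0.01], [-1.0, -0.001, 0.0]]
ft_force: [-3.6, -0.7, 6.0]
grip_width: 0.013
time_s: 59.55
position: [0.4149, -0.2163, 0.2815]
tool_rot: [[0.0, 0.01, 1.0], [-0.001, 1.0, -0.01], [-1.0, -0.001, 0.0]]
ft_force: [-3.5, 0.1, 5.8]
grip_width: 0.0128
```

```bash
python3 -m inch '[[1,[0,-0.03,0],0],[1,[0,-0.03,0],0],[1,[0,0,0],0],[1,[0,0,0],0],[1,[0,0,0],0],[1,[0,0,0],0],[1,[0,0,0],0],[1,[0,0,0],0]]'; python3 -m inch '[[1,[0,-0.03,0],0],[1,[0,-0.03,0],0],[1,[0,0,0],0],[1,[0,0,0],0],[1,[0,0,0],0],[1,[0,0,0],0],[1,[0,0,0],0],[1,[0,0,0],0]]'
```

```text
time_s: 60.22
position: [0.4148, -0.2181, 0.2815]
tool_rot: [[0.0, 0.01, 1.0], [-0.001, 1.0, -0.01], [-1.0, -0.001, 0.0]]
ft_force: [-3.6, 0.2, 5.5]
grip_width: 0.0127
time_s: 60.88
position: [0.4148, -0.2199, 0.2815]
tool_rot: [[0.0, 0.01, 1.0], [-0.001, 1.0, -0.01], [-1.0, -0.001, 0.0]]
ft_force: [-3.1, -0.1, 6.2]
grip_width: 0.0128
```

```bash
python3 -m inch '[[1,[0,-0.03,0],0],[1,[0,-0.03,0],0],[1,[0,0,0],0],[1,[0,0,0],0],[1,[0,0,0],0],[1,[0,0,0],0],[1,[0,0,0],0],[1,[0,0,0],0]]'; python3 - <<'E'
from h import *
im=shot("top","t22"); crop(im,"t22",205,150,325,230)
sc=shot("scene","s22"); crop(sc,"s22",180,130,330,240)
E
```

```text
time_s: 61.55
position: [0.4148, -0.2207, 0.2814]
tool_rot: [[0.0, 0.011, 1.0], [0.002, 1.0, -0.011], [-1.0, 0.002, 0.0]]
ft_force: [-0.5, 8.4, 8.9]
grip_width: 0.0125
t22 scale 6.583
s22 scale 5.267
```

View pics/t22.png

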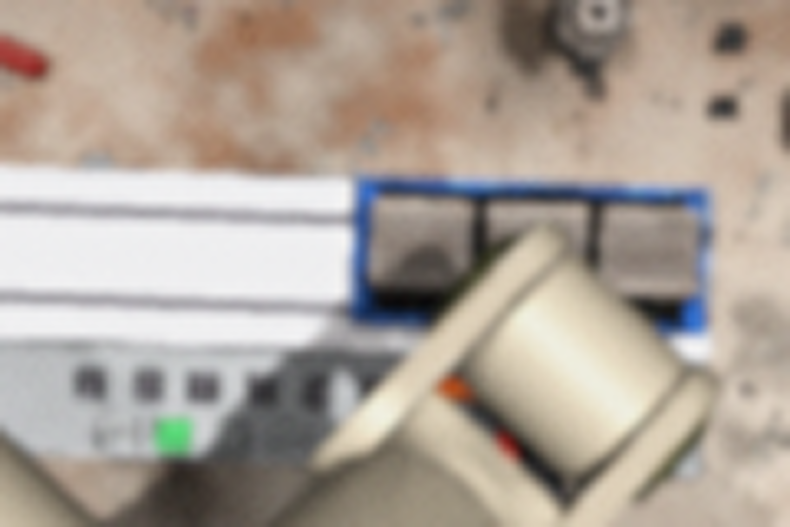

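The right-hand stop shows at y=-0.2207 (8.4 N). Now feeling for the other side.

```bash
python3 -m inch '[[1,[0,0.04,0],0],[1,[0,0.04,0],0],[1,[0,0.04,0],0],[1,[0,0.04,0],0],[1,[0,0.04,0],0],[1,[0,0.03,0],0],[1,[0,0,0],0],[1,[0,0,0],0]]'; python3 -m inch '[[1,[0,0.04,0],0],[1,[0,0.03,0],0],[1,[0,0,0],0],[1,[0,0,0],0],[1,[0,0,0],0],[1,[0,0,0],0],[1,[0,0,0],0],[1,[0,0,0],0]]'; python3 -m inch '[[1,[0,0.03,0],0],[1,[0,0.03,0],0],[1,[0,0,0],0],[1,[0,0,0],0],[1,[0,0,0],0],[1,[0,0,0],0],[1,[0,0,0],0],[1,[0,0,0],0]]'
```

```text
time_s: 62.32
position: [0.4149, -0.2146, 0.2815]
tool_rot: [[0.0, 0.01, 1.0], [-0.001, 1.0, -0.01], [-1.0, -0.001, 0.0]]
ft_force: [-3.8, 0.6, 6.0]
grip_width: 0.013
time_s: 62.98
position: [0.4149, -0.2126, 0.2815]
tool_rot: [[0.0, 0.01, 1.0], [-0.001, 1.0, -0.01], [-1.0, -0.001, 0.0]]
ft_force: [-2.5, 0.4, 6.4]
grip_width: 0.0127
time_s: 63.65
position: [0.4149, -0.2115, 0.2815]
tool_rot: [[0.0, 0.01, 1.0], [-0.003, 1.0, -0.01], [-1.0, -0.003, 0.0]]
ft_force: [-3.6, -5.9, 4.0]
grip_width: 0.013
```

It is locked on both sides with about 8 mm of total play, so the latch is home. I'll centre the carriage and let go.

```bash
python3 -m inch '[[1,[0,-0.04,0],0],[1,[0,-0.04,0],0],[1,[0,-0.04,0],0],[1,[0,-0.04,0],0],[1,[0,-0.02,0],0],[1,[0,0,0],0],[1,[0,0,0],0],[1,[0,0,0],0]]'; python3 -m inch '[[0.3,[0,0,0],0],[0,[0,0,0],0],[-0.3,[0,0,0],0],[-0.3,[0,0,0],0],[-0.3,[0,0,0],0],[-0.3,[-0.5,0,0],0],[-0.3,[-1,0,0],0],[-0.3,[-1,0,0],0]]';  python3 -m inch '[[-0.3,[-1,0,0],0],[-0.3,[-0.5,1,0],0],[-0.3,[0,1,0],0],[-0.3,[0,1,0],0],[-0.3,[0,1,0],0],[-0.3,[0,1,0],0],[-0.3,[0,1,0],0],[-0.3,[0,0.5,0],0]]'; python3 - <<'E'
from h import *
im=shot("top","t23"); crop(im,"t23",90,130,350,240)
sc=shot("scene","s23"); crop(sc,"s23",180,130,380,270)
for nm,lo,hi,z in(("orange",(8,150,120),(22,255,255),.132),("red",(0,150,150),(8,255,255),.03)):
    for s,ce in hsv(im,lo,hi,8)[1]:
        if 190<ce[0]<330 and ce[1]>190: print(nm,s,ce,ray("top",*ce,z).round(4))
E
```

```text
time_s: 64.32
position: [0.4149, -0.2163, 0.2815]
tool_rot: [[0.0, 0.011, 1.0], [-0.001, 1.0, -0.011], [-1.0, -0.001, 0.0]]
ft_force: [-5.3, 0.3, 6.7]
grip_width: 0.0127
time_s: 64.98
position: [0.4149, -0.2161, 0.3562]
tool_rot: [[-0.002, 0.011, 1.0], [0.002, 1.0, -0.011], [-1.0, 0.002, -0.002]]
ft_force: [0.2, -0.4, 0.2]
grip_width: 0.0554
time_s: 65.65
position: [0.4164, -0.0186, 0.4009]
tool_rot: [[0.0, 0.009, 1.0], [0.001, 1.0, -0.009], [-1.0, 0.001, 0.0]]
ft_force: [-0.3, -0.8, -0.3]
grip_width: 0.055
t23 scale 3.038
s23 scale 3.95
orange [269, 207, 31, 5, 96] [283.98, 208.93] [ 0.4146 -0.2128  0.132 ]
red [281, 216, 4, 3, 11] [282.64, 217.09] [ 0.3865 -0.2148  0.03  ]
```

View pics/t23.png

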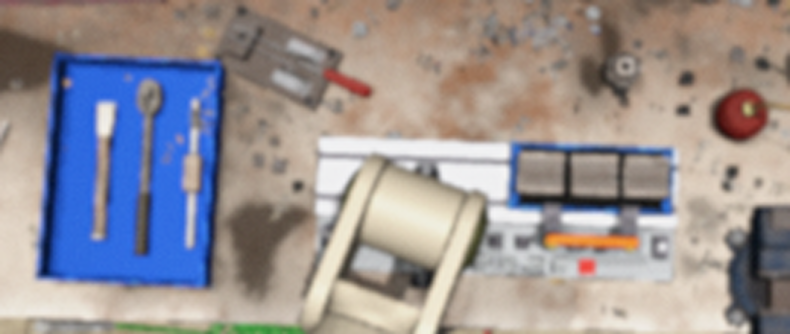

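View pics/s23.png

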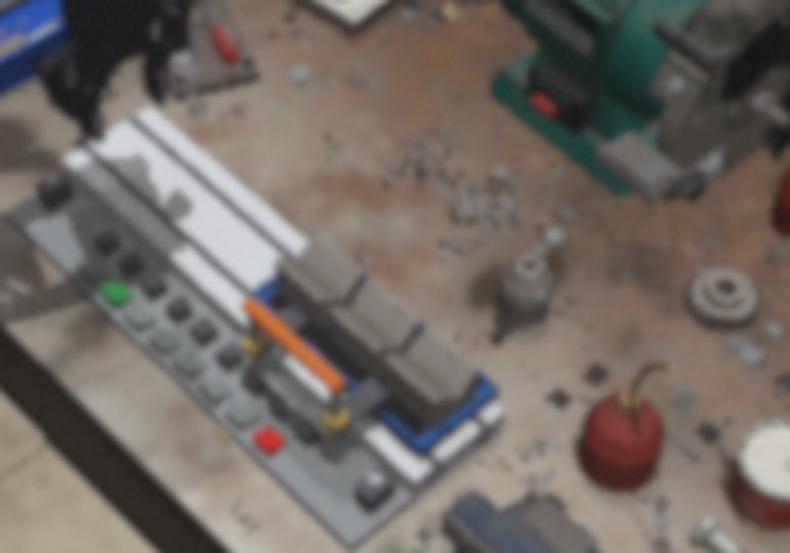

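All three tools lie in the bin, at (103,170), (147,170) and (192,170). The loaded carriage is latched at the red clip with the blocks flat, and the chuck and oil can stand where they did. Handing in.

```bash
python3 - <<'E'
from rig import env
print(env.close_job())
E
```

```text
the job is handed in; nothing more can be done
None
```

The job is done and handed in at about 66 s of the 210 s allowed.

- **Tools:** The chisel, ratchet handle and tap wrench, all three of them present, were moved off the rail into the blue bin. The last picture shows them lying there.
- **Green notch:** I held the bar up, slid the carriage to the green clip (notch 2) and let go. The bar and clip then agreed to within about 1 mm along the rail.
- **V-blocks:** All three were set on the deck. The pictures show them flat and inside the rim, with small gaps between them.
- **Red notch:** I lifted the bar again and slid the loaded carriage to the red clip (notch 8).
    - **Disagreement:** After letting go there, the camera put the bar 4 to 5 mm off the clip, at the edge of the latch play.
    - **Lock check:** I regripped the lowered bar and felt a stop on each side, about 8 mm apart, so the latch is in. I centred the carriage and released it; the last picture puts the bar 2 mm from the clip. The bar's height, measured before the regrip, was 124 mm (125 mm is down).
- **Left alone:** The chuck, oil can and brown look-alike were not touched. The chuck and oil can stand unmoved in the last pictures.

No tool was seen knocked aside and no grip slackened during the run.

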